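Rock-test coupler anchor plates and pin the sound one in the jig

TASK

Test the anchor plates one at a time: lay a plate on the surface plate, let go, and with closed fingertips press down on its four corners one after the other, going round, to find out whether it rocks; put each plate away before you take the next. A plate that rocks goes flat in the scrap tray; the one that sits steady on all its feet goes into the holding jig, its lug between the fork's cheeks and its front edge up to the stop, and is locked there by pushing the headed pin through the fork and the lug's eye until the head seats. Leave the other fittings on the bench where they are.

Things in the scene. Friction and masses are not known exactly. Their poses are not given: they have to be found in the camera images.
- plate_a: cast steel anchor plate, one of two or three lookalikes in a row in any order on the black mat. Origin under its centre at the level of its longest feet, z up. Base 100 x 100 x 8 mm, its top at z = 14 mm, on four domed feet centred 39 mm from both centre lines (press above them). Upright lug, 12 mm thick (faces look along y), x = -20 to 46 mm, up to z = 59 mm. About 0.5 kg
- plate_b: anchor plate built as plate_a (may be absent). Origin under its centre at the level of its longest feet, z up. Just one of the plates present is sound, found only by testing: its four feet are equal. On the others two opposite feet are 3 mm short: the plate stands tipped by 0.05 rad and, when its raised corner is pressed with a few newtons, tips over to the other side (that corner goes down 6 mm)
- plate_c: anchor plate built as plate_a (may be absent). Origin under its centre at the level of its longest feet, z up. Which of plate_a, plate_b and plate_c lies where varies
- plate_a_grip (a point): middle of the bare part of plate_a's lug, where to grip it from above, fingers on the lug's two faces: straight above the plate's centre, z = 42 mm in its frame, 28 mm above the base top and 17 mm below the lug's top. Axes as the plate
- plate_a_eye (a point): centre of the 18 mm eye through plate_a's lug near the lug's +x end: plate x = 32, z = 44 mm; its bore runs along plate y
- plate_b_grip (a point): middle of the bare part of plate_b's lug, where to grip it from above, fingers on the lug's two faces: straight above the plate's centre, z = 42 mm in its frame, 28 mm above the base top and 17 mm below the lug's top. Axes as the plate
- plate_b_eye (a point): centre of the 18 mm eye through plate_b's lug near the lug's +x end: plate x = 32, z = 44 mm; its bore runs along plate y
- plate_c_grip (a point): middle of the bare part of plate_c's lug, where to grip it from above, fingers on the lug's two faces: straight above the plate's centre, z = 42 mm in its frame, 28 mm above the base top and 17 mm below the lug's top. Axes as the plate
- plate_c_eye (a point): centre of the 18 mm eye through plate_c's lug near the lug's +x end: plate x = 32, z = 44 mm; its bore runs along plate y
- surface: surface plate on which the plates are tested: ground steel, 180 x 180 mm, 40 mm high, fixed on the bench; origin at the centre of its underside, flat top 40 mm above it
- jig: steel holding jig at the robot's right, fixed. Origin on the bench below the centre of an anchor plate that is home; a plate is pushed in along jig x, z up. Bed 12 mm high, x = -90 to 100, 110 mm wide. A stop bar at x = 50 mm (100 mm wide, 28 mm high) meets the plate's front (+x) edge. Behind it a crank, not used, up to 92 mm high, to x = 158 mm
- jig_eye (a point): centre of the jig's fork, where a home plate's eye lies: jig x = 32, z = 56 mm. The fork: two upright cheeks 10 mm thick, 19 mm between them (outer faces at y = +-19.5), x = 19 to 85 mm, undersides 32 and tops 78 mm above the bench; base slides under them, lug between them. 17 mm holes along jig y through both. Axes as the jig
- pin: headed steel pin, 0.12 kg, lying level in a V-block between the surface plate and the jig. Origin on its axis at the shoulder under the head; x along the shank towards the nose. Shank 14 mm diameter, 60 mm long, its last 12 mm tapering to 6 mm; head 26 mm diameter, 18 mm long (x = -18 to 0)
- pin_head (a point): centre of the pin's head, 9 mm behind the shoulder, clear of the V-block and about 45 mm above the bench; grip the head here from above. Axes as the pin
- pin_seat (a point): point on the pin's axis 19.5 mm ahead of the shoulder; it lies at the fork's centre when the head is seated against a cheek (either side)
- vblock: fixed steel V-block under the pin's shank (from 8 to 52 mm ahead of the shoulder), 44 mm long, 52 mm high, about 45 mm wide; origin at the centre of its underside, x along the groove
- tray: scrap tray, open sheet-steel box fixed on the bench at the robot's left, outside 250 (x) x 140 (y) x 35 mm high, walls and floor 4 mm; origin at the centre of its underside. Two plates fit side by side along x
- coupler: tarnished brass breakaway coupler, 130 x 44 mm, lying beyond the mat; not part of the job. Origin at the centre of its underside
- plug: red cast-iron pipe plug, 62 mm wide, 58 mm high, beyond the jig on the right; not part of the job. Origin at the centre of its underside
- reducer: stainless steel reducer, 60 mm wide, 70 mm high, at the left end of the mat; not part of the job. Origin at the centre of its underside
- gauge: white nylon bore gauge, 145 x 34 mm, lying beyond the mat; not part of the job. Origin at the centre of its underside
Mind the look-alikes: they are no part of the job. Leave any turquoise look-alike of the plate_b alone.

How it is judged:
By the outcome, as a careful person would: the job done as asked, in the order asked, and still so for the second after the job is handed in, with the robot touching nothing.
Of plate_b, plate_c only 1 to 2 are there at a start; the rules pass over those that are not, and their reading is None.
At some moment in a run one of plate_a, plate_b, plate_c may be knocked a few centimetres aside while the robot is not near it.
It also fails if it takes over 210 s, if anything falls off the work surface, if the arm or the gripper's body presses on something with over 40 N, if the wrist force passes 120 N, or if a joint passes its speed limit or range.

ROBOT

A 7-joint arm with a two-finger parallel gripper is mounted at the origin on the work surface. World frame = base frame: x ahead of the robot, y to its left, z up, the work surface at z = 0. Lengths are in m, angles in rad, forces in N, time in s.
With the tool pointing down it reaches from about 0.425 to 0.925 m from the base axis. Payload 6.8 kg.
Tool frame: the origin (TCP) lies on the centre line of the jaws, within the pads' length; the fingertips stand 19 mm ahead of it and the grasp point (between the pads) is the TCP; z points along the fingers, y is the line along which they close (so a half turn about z gives the same grasp; the last joint's range is limited). The gripper opens to 85 mm and grips with 20 to 120 N. Pads are 22 mm wide; open, the fingers measure 114 mm over their backs; the gripper's body (76 mm by 85 mm) begins 54 mm behind the grasp point. The pads swing forward as they close: fully open they stand 13 mm farther back than shut.
Start: joints at [-1.312, 0.477, 0.022, 1.555, -0.011, 1.109, -0.083], TCP at [0.242, 0.63, 0.219] pointing down, gripper open.
Joint ranges: [-2.96, 2.96], [-0.34, 2.1], [-1.41, 1.46], [0.24, 2.44], [-1.37, 4.51], [0.17, 1.92], [-2.96, 2.96]. Speed limits (rad/s): [2.39, 2.39, 3.14, 3.14, 3.14, 3.14, 3.14].

INTERFACE

Orientations are given as a rotation vector (axis times angle).
In Python, from bench import r gives the robot as it stands. The module is installed in compiled form; this text tells all that it offers.
- The arm moves only by the tool arm_command, never from a script. Its argument "rows" is a list of rows, each an object of numbers: "fingers": the opening, from -1 (shut) to 1 (fully open); "x", "y", "z": the shift along the tool's x, y, z in m; "ax", "ay", "az": the turn, a rotation vector about the tool's x, y, z in degrees. In form: [{"fingers": .., "x": .., "y": .., "z": .., "ax": .., "ay": .., "az": ..}, ...]. A call has 1 to 10 rows; each row shifts and turns the commanded pose from where the row before left it, along the tool's axes as they then stand; what a row does not reach is not made up. A row lasts 1/12 s, in which the tool goes at most 41.7 mm and 7.16 degrees, less where a joint would pass 70% of its speed; a pose out of reach is approached as far as the arm can. A call is refused whole if a number of a shift passes 0.0417 or a number of a turn 7.16, either way. A call with a gripper value outside its range is refused whole. The fingers move at their own pace and stop on an object; "grip_force" is the grip in N (left out, the last holds). Time passes only in rows, so rows that do not move let the fingers close. It gives the time, the measured TCP pose, the force, the opening and the grip force at its end, in the units of the state.
- r.get_obs(): the state, without advancing time (a new reading comes with each control period).
- r.grab_frame(name): name is "side" or "top"; returns a dict with "frame" (480x640x3 uint8, red, green, blue), "depth" (480x640 float32, m along the optical axis (not along the pixel's ray), 0 where there is no reading), "K" (3x3 intrinsics, pixels), "world_from_camera" (4x4, takes a point from camera to world coordinates). Camera axes: x right, y down, z forward; pixel columns grow to the right and rows downward; lengths in m; the calibration is good to about 2 mm. A picture is of the moment at which its call begins.
- r.hand_in(): hands the job in; it is judged then, once.
The state is a dict: "clock": time; "joints": joint angles; "qvel": joint speeds; "tau": joint torques, N m; "tcp_pos": TCP position; "orientation": TCP orientation; "contact_force": force on the tool from outside, world axes, zero at the start; "moment": the same for the moment, N m; "grip_width": finger opening in m; "gripper_force": force on a finger pad.
Only numpy, scipy, OpenCV 4.12 (cv2) and the standard library are available. Lean on these libraries where they do the work, as an engineer would, in place of code of your own. Each camera call takes 0.05 s, during which the arm holds its last target. There are 200 camera calls.

## Working session

There is one attempt and no reset: what is moved stays moved. The work goes in short steps, Python scripts to look and compute and a tool call to move; the robot and the scene stay as the last step left them, time stands still between calls to the robot, and variables do not carry over. Pictures are saved under pics/ and viewed, at most 14 in all, crops included, and the job is handed in when it is done.

Besides the shell and the picture viewer there is one more tool, called after "Call:" as name(argument=value, ...), one argument or row to a line, values as JSON. arm_command: Moves the arm, as the interface text tells. Its arguments: {"type":"object","properties":{"rows":{"type":"array"},"grip_force":{"type":"number"}},"required":["rows"]}

```bash
mkdir -p pics
cat > h.py <<'E'
import numpy as np, cv2, sys
from bench import r
def grab(n):
    g=r.grab_frame(n); return g
def pts(g):
    K=g["K"];d=g["depth"];h,w=d.shape
    u,v=np.meshgrid(np.arange(w),np.arange(h))
    P=np.stack([(u-K[0,2])/K[0,0]*d,(v-K[1,2])/K[1,1]*d,d],-1)
    T=g["world_from_camera"]; W=P@T[:3,:3].T+T[:3,3]; W[d==0]=np.nan
    return W
def save(g,n): cv2.imwrite(f"pics/{n}.png",g["frame"][:,:,::-1])
E
python3 - <<'E'
from h import *
o=r.get_obs(); print({k:np.round(v,3) for k,v in o.items()})
for n in("top","side"):
    g=grab(n); save(g,n+"0"); print(n,g["K"],g["world_from_camera"].round(3)); np.savez(n+"0.npz",**g)
E
```

```text
{'clock': np.float64(0.0), 'joints': array([-1.312,  0.478,  0.022,  1.556, -0.012,  1.109, -0.083]), 'qvel': array([ 0.001,  0.001,  0.002, -0.001,  0.   , -0.001,  0.   ]), 'tau': array([-0.0000e+00, -5.9644e+01,  1.6080e+00, -2.8120e+01,  1.2000e-02,
        9.0000e-03,  0.0000e+00]), 'tcp_pos': array([0.242, 0.629, 0.218]), 'orientation': array([-5.730e-01, -3.089e+00,  3.000e-03]), 'contact_force': array([ 0.363,  0.088, -0.333]), 'moment': array([ 0.046, -0.01 , -0.013]), 'gripper_force': np.float64(0.0), 'grip_width': np.float64(0.085)}
top [[518.88379991   0.         322.33187237]
 [  0.         518.88379991 241.66659149]
 [  0.           0.           1.        ]] [[ 0.024 -0.994  0.105  0.353]
 [-1.    -0.025 -0.    -0.086]
 [ 0.003 -0.105 -0.994  1.449]
 [ 0.     0.     0.     1.   ]]
side [[566.58625552   0.         318.02255308]
 [  0.         566.58625552 241.58183869]
 [  0.           0.           1.        ]] [[ 0.928 -0.212  0.306  0.117]
 [-0.372 -0.566  0.735 -0.983]
 [ 0.017 -0.796 -0.604  0.812]
 [ 0.     0.     0.     1.   ]]
```

View pics/top0.png

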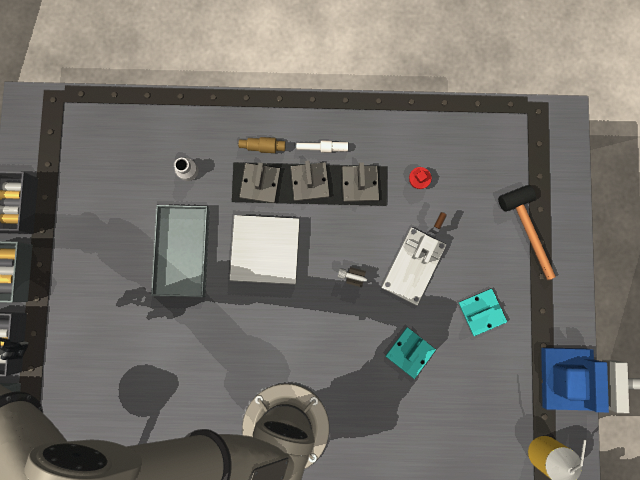

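View pics/side0.png

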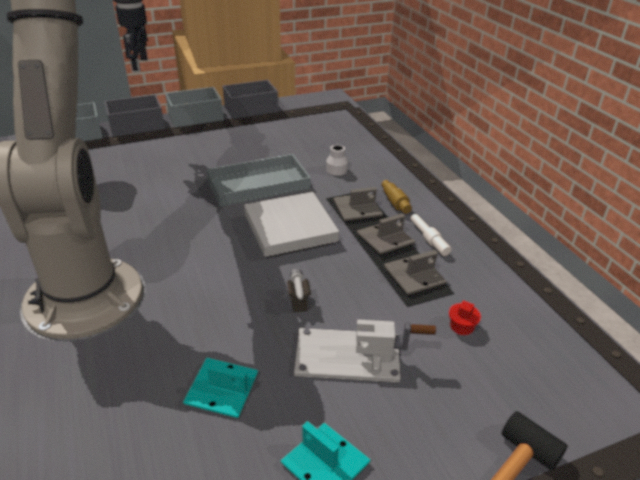

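The top view shows three grey plates on the black mat at (260,182), (310,181) and (361,182). The only look-alikes are the turquoise ones at (411,352) and (483,312), which I'll leave alone. The tray is at (181,251), the surface plate at (265,249), the pin and V-block at (355,274), and the jig at (415,265). I'll measure them using depth, plus one close crop.

```bash
cat >> h.py <<'E'
def load(n): return dict(np.load(n+".npz"))
def crop(g,x0,y0,x1,y1,s,n): cv2.imwrite(f"pics/{n}.png",cv2.resize(g["frame"][y0:y1,x0:x1,::-1],None,fx=s,fy=s,interpolation=cv2.INTER_CUBIC))
def rect(P): 
    (c,s,a)=cv2.minAreaRect((P[:,:2]*1000).astype(np.float32)); return np.round(c,1),np.round(s,1),round(a,1)
def region(W,m,z0,z1,lab=None):
    mm=m&(W[...,2]>z0)&(W[...,2]<z1); return W[mm]
E
python3 - <<'E'
from h import *
g=load("top0"); W=pts(g)
def box(x0,y0,x1,y1):
    m=np.zeros(W.shape[:2],bool); m[y0:y1,x0:x1]=1; return m
for n,b in dict(p1=(234,155,284,208),p2=(285,155,333,208),p3=(334,155,388,208)).items():
    m=box(*b)
    L=region(W,m,.05,.075); B=region(W,m,.008,.025)
    print(n,"lug",rect(L),len(L),L.mean(0).round(4),"base",rect(B),len(B),np.median(B[:,2]).round(4))
m=box(225,208,305,290); S=region(W,m,.03,.05); print("surf",rect(S),np.median(S[:,2]))
m=box(145,198,212,302); S=region(W,m,.025,.05); print("tray",rect(S),np.median(S[:,2]))
m=box(380,220,450,310); 
for z in((.006,.018),(.02,.034),(.07,.085)):
    S=region(W,m,*z); print("jig",z,rect(S),len(S),S.mean(0).round(4),np.median(S[:,2]))
m=box(330,258,376,292);
S=region(W,m,.03,.08); print("pin",rect(S),len(S)); 
for v in range(262,288,2): print(v,(W[v,332:376:2,2]*1000).round(0))
crop(g,225,150,395,215,4.7,"plates0"); crop(g,330,215,455,315,5.5,"jig0")
E
```

```text
p1 lug (array([682.4,  92.5]), array([12.8, 66.8]), 83.0) 115 [0.681  0.0926 0.0593] base (array([664.8, 101.4]), array([127.4, 115.4]), 79.0) 1087 0.0148
p2 lug (array([691.1, -43.3]), array([67.7, 12.3]), 7.5) 110 [ 0.69   -0.0434  0.059 ] base (array([673.1, -43.1]), array([115.9, 123.6]), 3.3) 1103 0.0146
p3 lug (array([ 690., -190.]), array([67.9, 12.9]), 3.2) 116 [ 0.6887 -0.1898  0.0583] base (array([ 686.4, -194.1]), array([149. , 136.2]), 83.7) 1083 0.0149
surf (array([479.8,  71.2]), array([180.8, 180.7]), 88.4) 0.03840894590338184
tray (array([471.2, 305. ]), array([250.7, 142.2]), 0.4) 0.03223197651987819
jig (0.006, 0.018) (array([ 451.7, -344.8]), array([185.6, 242.3]), 87.5) 2038 [ 0.434  -0.3349  0.0109] 0.010668104845198534
jig (0.02, 0.034) (array([ 488.3, -362.4]), array([98.9, 66.4]), 61.9) 100 [ 0.4933 -0.3603  0.0266] 0.026617959829518756
jig (0.07, 0.085) (array([ 512.4, -373.5]), array([ 39.5, 119.9]), 65.1) 329 [ 0.497  -0.3665  0.0768] 0.07660921349157723
pin (array([ 411.5, -169.7]), array([76.8, 44.8]), 76.8) 364
262 [-5. -1. -9.  4.  3. -0. -3.  3. -5. -8
[... 491 characters left out ...]
. 42. 53. 51. -3.
  2. -7.  2.  2.]
274 [-0.  0.  8. 41. 55. 52. 53. 48. 49. 50. 48. 50. 44. 41. 45. 43. 46.  4.
 -4.  0. -8.  3.]
276 [ 4. -1. -5. 48. 47. 51. 56. 51. 49. 46. 55. 52. 53. 47. 52. 48. 41. -6.
  1.  1. -0.  0.]
278 [-1.  1. -5.  3. -0. 44.  3.  2. 41. 43. 50. 43. 53. 46. 49. 52. 51. 51.
 -1.  1. -7. -8.]
280 [-1. -0. -1. -4.  1. -2. -0. 19. 47. 44. 46. 45. 43. 36. 46. 53. 51. 50.
 -2.  3.  5. -5.]
282 [ 5. -3.  3. -5. -4. -2.  2. 45. 50. 53. 45. 47. 51. 42. 47. 40.  5. -6.
 -1. -3. -2. -1.]
284 [-1.  0.  7. -5. -1. -0. -1. -4.  0. -3. 41. 51. 49. 48. 50. 48.  4.  3.
 -7.  6. -5. -4.]
286 [-3.  3. -6. -5.  0. -4. -2.  3. -2. -2. -3. -0. -1. -3. 50. -2. -7.  1.
 -1.  0.  0. -1.]
```

View pics/plates0.png

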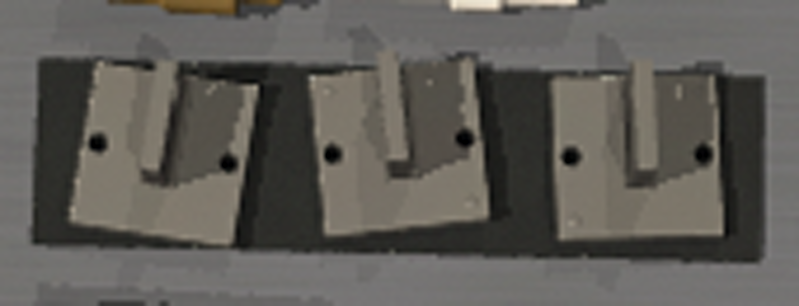

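View pics/jig0.png

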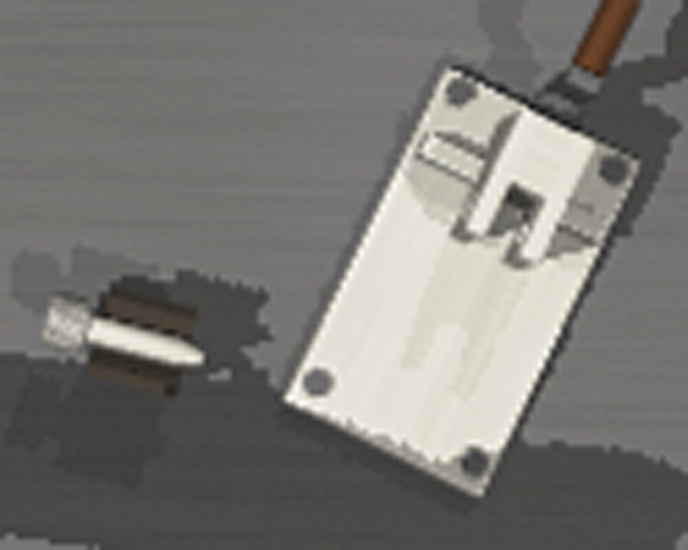

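Crops: p1, p2 and p3 all have the lug pointing away from the robot, with yaws of about -7°, 7° and 3°. The pin head is at the left with the nose to the right. The jig opens towards the robot with a yaw of about -27°. I'm starting with p1, the left plate.

Call:
arm_command(
  rows=[
    {"fingers":1,"az":-7},
    {"fingers":1,"az":-7},
    {"fingers":1,"x":-0.027,"y":-0.0265},
    {"fingers":1,"x":-0.027,"y":-0.0265},
    {"fingers":1,"x":-0.027,"y":-0.0265},
    {"fingers":1,"x":-0.027,"y":-0.0265},
    {"fingers":1,"x":-0.027,"y":-0.0265},
    {"fingers":1,"x":-0.027,"y":-0.0265},
    {"fingers":1,"x":-0.027,"y":-0.0265},
    {"fingers":1,"x":-0.027,"y":-0.0265},
  ],
  grip_force=60,
)

```text
validation failed for argument at $.ro...
```

```bash
cat > d.py <<'E'
# usage: d.py x y z toolyaw [..]: tool-frame shift (after the turn) and turn to reach target from measured pose
from h import *
from scipy.spatial.transform import Rotation as R
o=r.get_obs(); Rm=R.from_rotvec(o["orientation"]).as_matrix(); p=o["tcp_pos"]
yaw=np.degrees(np.arctan2(Rm[1,0],Rm[0,0]))
print("t",round(float(o["clock"]),2),"pos",p.round(4),"yaw",yaw.round(2),"zax",Rm[:,2].round(4),"F",o["contact_force"].round(1),"w",o["grip_width"].round(4))
a=list(map(float,sys.argv[1:]))
for i in range(0,len(a),4):
    x,y,z,t=a[i:i+4]; dz=(t-yaw+180)%360-180; c,s=np.cos(np.radians(t)),np.sin(np.radians(t))
    v=np.array([x,y,z])-p; print("turn az",round(-dz,2),"shift",round(v[0]*c+v[1]*s,4),round(v[0]*s-v[1]*c,4),round(-v[2],4)); p=np.array([x,y,z]); yaw=t
E
python3 d.py .669 .094 .15 173
python3 - <<'E'
from h import *
g=load("top0");K=g["K"];T=g["world_from_camera"]
f=cv2.cvtColor(g["frame"],cv2.COLOR_RGB2HSV)
def ray(q,z):
    q=np.atleast_2d(q).astype(float); d=np.c_[(q[:,0]-K[0,2])/K[0,0],(q[:,1]-K[1,2])/K[1,1],np.ones(len(q))]@T[:3,:3].T
    return T[:3,3]+d*((z-T[2,3])/d[:,2])[:,None]
def mask(b,lo):
    m=np.zeros(f.shape[:2],np.uint8); x0,y0,x1,y1=b; m[y0:y1,x0:x1]=((f[y0:y1,x0:x1,2]>lo)&(f[y0:y1,x0:x1,1]<60)); return m
m=mask((378,222,452,310),150); 
c=max(cv2.findContours(m,0,1)[0],key=cv2.contourArea)[:,0]
h=ray(c,.012); print("bed",rect(h))
W=pts(g)
# fork tops
mm=np.zeros(m.shape,bool); mm[222:262,400:450]=1
S=W[mm&(W[...,2]>.068)&(W[...,2]<.086)]; 
print("fork",rect(S),S[:,:2].mean(0).round(4))
# pin: bright in pin zone
m=mask((332,260,374,292),140); ys,xs=np.nonzero(m); P=ray(np.c_[xs,ys],.0455)
u,s,vt=np.linalg.svd(P[:,:2]-P[:,:2].mean(0),full_matrices=False); print("pin",P.mean(0).round(4),vt[0],np.degrees(np.arctan2(vt[0,1],vt[0,0])))
t=(P[:,:2]-P[:,:2].mean(0))@vt[0]; print(t.min(),t.max(),rect(P))
E
```

```text
bed (array([ 445.1, -341.6]), array([109.1, 187.9]), 64.6)
fork (array([ 510.1, -372.4]), array([ 39.5, 114.6]), 65.1) [ 0.4971 -0.3663]
pin [ 0.4113 -0.1648  0.0455] [-0.20239699 -0.97930356] -101.6771635470362
-0.03443508189849192 0.04342994818814484 (array([ 409.4, -169. ]), array([77.9, 18.4]), 77.4)Traceback (most recent call last):
  File "d.py", line 6, in <module>
    print("t",round(float(o["clock"]),2),"pos",p.round(4),"yaw",yaw.round(2),"zax",Rm[:,2].round(4),"F",o["contact_force"].round(1),"w",o["grip_width"].round(4))
                                                                                                                                        ^^^^^^^^^^^^^^^^^^^^^
AttributeError: 'float' object has no attribute 'round'
```

```bash
sed -i 's/o\["grip_width"\].round(4)/round(float(o["grip_width"]),4)/' d.py
```

Call:
arm_command(
  rows=[
    {"fingers":1,"x":0,"y":0,"z":0,"ax":0,"ay":0,"az":-7},
    {"fingers":1,"x":0,"y":0,"z":0,"ax":0,"ay":0,"az":-7},
    {"fingers":1,"x":-0.027,"y":-0.0265,"z":0,"ax":0,"ay":0,"az":0},
    {"fingers":1,"x":-0.027,"y":-0.0265,"z":0,"ax":0,"ay":0,"az":0},
    {"fingers":1,"x":-0.027,"y":-0.0265,"z":0,"ax":0,"ay":0,"az":0},
    {"fingers":1,"x":-0.027,"y":-0.0265,"z":0,"ax":0,"ay":0,"az":0},
    {"fingers":1,"x":-0.027,"y":-0.0265,"z":0,"ax":0,"ay":0,"az":0},
    {"fingers":1,"x":-0.027,"y":-0.0265,"z":0,"ax":0,"ay":0,"az":0},
    {"fingers":1,"x":-0.027,"y":-0.0265,"z":0,"ax":0,"ay":0,"az":0},
    {"fingers":1,"x":-0.027,"y":-0.0265,"z":0,"ax":0,"ay":0,"az":0},
  ],
  grip_force=60,
)

```text
clock: 0.93
tcp_pos: [0.4312, 0.3915, 0.2186]
orientation: [-0.192, -3.135, 0.001]
contact_force: [0.3, 0.6, -0.7]
grip_width: 0.0853
gripper_force: 0.0
```

Call:
arm_command(
  rows=[
    {"fingers":1,"x":-0.0272,"y":-0.0266,"z":0.009,"ax":0,"ay":0,"az":0},
    {"fingers":1,"x":-0.0272,"y":-0.0266,"z":0.009,"ax":0,"ay":0,"az":0},
    {"fingers":1,"x":-0.0272,"y":-0.0266,"z":0.009,"ax":0,"ay":0,"az":0},
    {"fingers":1,"x":-0.0272,"y":-0.0266,"z":0.009,"ax":0,"ay":0,"az":0},
    {"fingers":1,"x":-0.0272,"y":-0.0266,"z":0.009,"ax":0,"ay":0,"az":0},
    {"fingers":1,"x":-0.0272,"y":-0.0266,"z":0.009,"ax":0,"ay":0,"az":0},
    {"fingers":1,"x":-0.0272,"y":-0.0266,"z":0.009,"ax":0,"ay":0,"az":0},
    {"fingers":1,"x":-0.0272,"y":-0.0266,"z":0.009,"ax":0,"ay":0,"az":0},
    {"fingers":1,"x":-0.0272,"y":-0.0266,"z":0.009,"ax":0,"ay":0,"az":0},
    {"fingers":1,"x":-0.0272,"y":-0.0266,"z":0.009,"ax":0,"ay":0,"az":0},
  ],
)

```text
clock: 1.77
tcp_pos: [0.6686, 0.0945, 0.128]
orientation: [-0.192, -3.135, 0.0]
contact_force: [0.5, 0.3, 0.5]
grip_width: 0.0857
gripper_force: 0.0
```

Call:
arm_command(
  rows=[
    {"fingers":1,"x":0,"y":0,"z":0,"ax":0,"ay":0,"az":0},
    {"fingers":1,"x":0,"y":0,"z":0,"ax":0,"ay":0,"az":0},
  ],
)

```text
clock: 1.93
tcp_pos: [0.6684, 0.0923, 0.1275]
orientation: [-0.201, -3.134, 0.003]
contact_force: [-0.6, -0.1, 1.2]
grip_width: 0.0857
gripper_force: 0.0
```

```bash
python3 d.py .669 .094 .046 173
python3 - <<'E'
from h import *
g=grab("top"); W=pts(g); d=W[155:208,234:388]
g2=load("top0"); print((np.abs(g["frame"].astype(int)-g2["frame"])[155:208,285:388].max(-1)>40).sum())
E
```

```text
t 1.93 pos [0.6684 0.0923 0.1275] yaw 172.68 zax [-0.0017 -0.002  -1.    ] F [-0.6 -0.1  1.2] w 0.0857
turn az -0.32 shift -0.0004 0.0018 0.0815
438
```

Call:
arm_command(
  rows=[
    {"fingers":1,"x":0,"y":0.001,"z":0.02,"ax":0,"ay":0,"az":0},
    {"fingers":1,"x":0,"y":0,"z":0.02,"ax":0,"ay":0,"az":0},
    {"fingers":1,"x":0,"y":0,"z":0.02,"ax":0,"ay":0,"az":0},
    {"fingers":1,"x":0,"y":0,"z":0.021,"ax":0,"ay":0,"az":0},
    {"fingers":-1,"x":0,"y":0,"z":0,"ax":0,"ay":0,"az":0},
    {"fingers":-1,"x":0,"y":0,"z":0,"ax":0,"ay":0,"az":0},
    {"fingers":-1,"x":0,"y":0,"z":0,"ax":0,"ay":0,"az":0},
    {"fingers":-1,"x":0,"y":0,"z":0,"ax":0,"ay":0,"az":0},
    {"fingers":-1,"x":0,"y":0,"z":0,"ax":0,"ay":0,"az":0},
    {"fingers":-1,"x":0,"y":0,"z":0,"ax":0,"ay":0,"az":0},
  ],
)

```text
clock: 2.82
tcp_pos: [0.6689, 0.0971, 0.0492]
orientation: [0.192, 3.134, 0.001]
contact_force: [-0.3, -3.8, 5.3]
grip_width: 0.0125
gripper_force: 2.8
```

Call:
arm_command(
  rows=[
    {"fingers":-1,"x":0,"y":0,"z":0,"ax":0,"ay":0,"az":0},
    {"fingers":-1,"x":0,"y":0,"z":0,"ax":0,"ay":0,"az":0},
    {"fingers":-1,"x":0,"y":0,"z":0,"ax":0,"ay":0,"az":0},
    {"fingers":-1,"x":0,"y":0,"z":0,"ax":0,"ay":0,"az":0},
  ],
)

```text
clock: 3.15
tcp_pos: [0.669, 0.0965, 0.049]
orientation: [0.193, 3.134, -0.0]
contact_force: [0.0, -1.6, 6.1]
grip_width: 0.0002
gripper_force: 3.1
```

Run:
```python
from h import *
g=grab("top"); crop(g,225,130,395,215,4.7,"p1b")
g=grab("side"); crop(g,300,130,480,300,3.3,"p1bs")
```

```text
(no output)
```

View pics/p1bs.png

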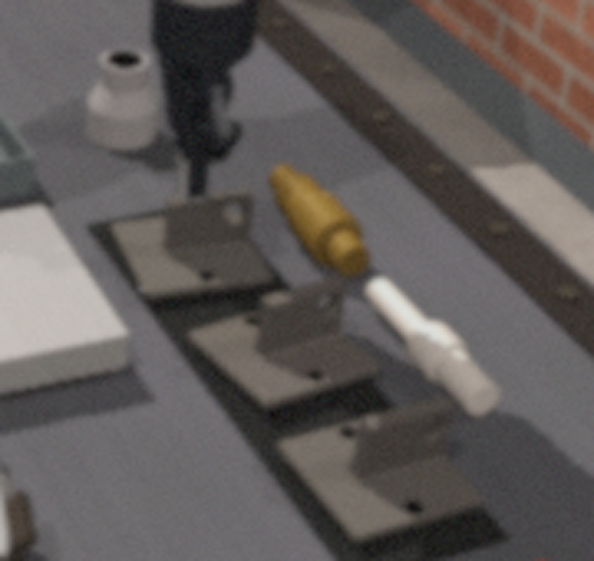

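The side crop shows the closed fingers at (200,185), beside p1's lug on its +y side, so the plate isn't where I measured it. I'll raise the arm and measure again.

Call:
arm_command(
  rows=[
    {"fingers":-1,"x":0,"y":0,"z":-0.02,"ax":0,"ay":0,"az":0},
    {"fingers":-1,"x":0,"y":0,"z":-0.03,"ax":0,"ay":0,"az":0},
    {"fingers":1,"x":0.04,"y":0,"z":-0.01,"ax":0,"ay":0,"az":0},
    {"fingers":1,"x":0.04,"y":0,"z":-0.01,"ax":0,"ay":0,"az":0},
    {"fingers":1,"x":0.04,"y":0,"z":-0.01,"ax":0,"ay":0,"az":0},
    {"fingers":1,"x":0,"y":0,"z":0,"ax":0,"ay":0,"az":0},
  ],
)

```text
clock: 3.75
tcp_pos: [0.541, 0.1128, 0.1281]
orientation: [-0.187, -3.129, -0.0]
contact_force: [-0.6, -0.1, -0.3]
grip_width: 0.0481
gripper_force: 0.0
```

```bash
python3 d.py
cat >> h.py <<'E'
def plates(W,m=None):
    "lug strips on the mat: blobs of points 50..70 mm high"
    b=((W[...,2]>.05)&(W[...,2]<.072)&(W[...,0]>.55)&(W[...,0]<.78)&(W[...,1]>-.3)&(W[...,1]<.2)).astype(np.uint8)
    n,l,s,c=cv2.connectedComponentsWithStats(b)
    for i in range(1,n):
        if s[i,4]>60: P=W[l==i]; print("blob",s[i],rect(P),P.mean(0).round(4))
E
python3 - <<'E'
from h import *
g=grab("top"); save(g,"top1"); plates(pts(g)); np.savez("top1.npz",**g)
g=grab("side"); plates(pts(g))
E
```

```text
t 3.75 pos [0.541  0.1128 0.1281] yaw 173.15 zax [-6.6e-03  7.0e-04 -1.0e+00] F [-0.6 -0.1 -0.3] w 0.0481
blob [305 160   7  25 107] (array([691.5, -43.1]), array([66.5, 12. ]), 7.5) [ 0.6903 -0.0433  0.0589]
blob [255 162   9  25 118] (array([682.5,  92.7]), array([13.4, 67.3]), 82.7) [0.6816 0.0924 0.0589]
blob [359 162   6  25 115] (array([ 690. , -189.8]), array([67.1, 13.5]), 4.9) [ 0.6884 -0.1898  0.0586]
blob [351 187  26  10 159] (array([685.1,  90.6]), array([23.8, 66.6]), 77.5) [0.6835 0.088  0.0582]
blob [379 214  27  13 175] (array([693.5, -46.1]), array([69.2, 17.9]), 6.7) [ 0.6909 -0.0482  0.0581]
blob [409 250  30  15 209] (array([ 692.3, -192.3]), array([68.6, 18.9]), 1.5) [ 0.6891 -0.1944  0.0585]
```

View pics/top1.png

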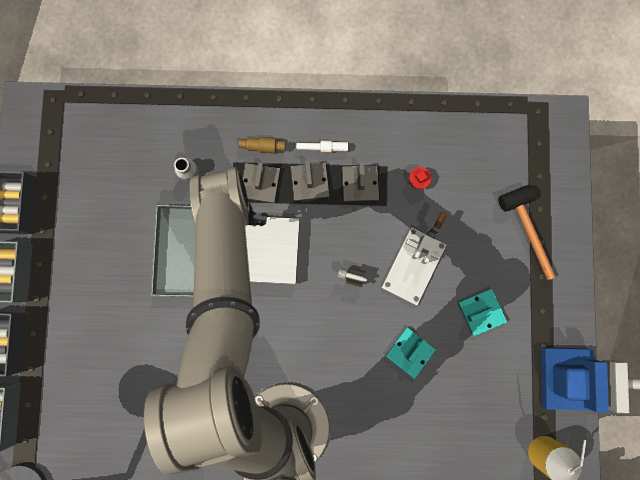

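Run:
```python
from h import *
a=cv2.imread("pics/p1b.png")
for n in("top","side"):
    g=load(n+"0"); T=np.linalg.inv(g["world_from_camera"]);K=g["K"]
    for p in((.669,.0965,.049),(.669,.0965,.030),(.669,.0941,.059)):
        q=K@(T@[*p,1])[:3]; q=q[:2]/q[2]; print(n,p,q.round(1),((q-[225,130])*4.7 if n=="top" else (q-[300,130])*3.3).round(0))
```

```text
top (0.669, 0.0965, 0.049) [257.2 179.5] [152. 233.]
top (0.669, 0.0965, 0.03) [258.1 181. ] [155. 240.]
top (0.669, 0.0941, 0.059) [257.7 178.7] [154. 229.]
side (0.669, 0.0965, 0.049) [356.5 193.4] [186. 209.]
side (0.669, 0.0965, 0.03) [356.  199.8] [185. 230.]
side (0.669, 0.0941, 0.059) [357.1 190.5] [188. 200.]
```

View pics/p1b.png

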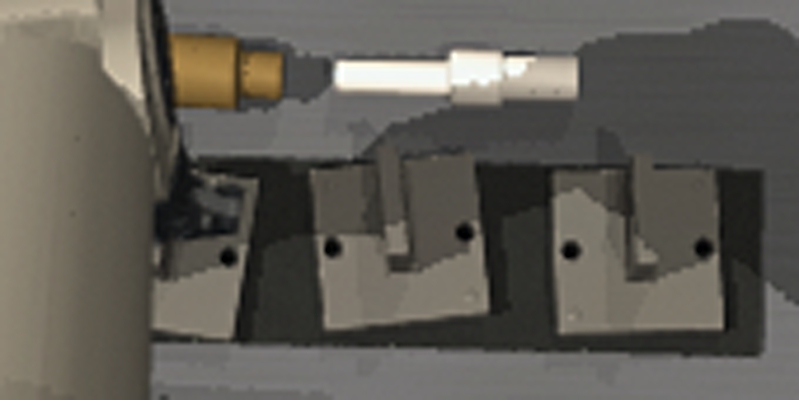

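Run:
```python
from h import *
o=r.get_obs(); print(o["tcp_pos"].round(4), o["grip_width"])
g=grab("side"); W=pts(g); save(g,"s2")
T=np.linalg.inv(g["world_from_camera"]);K=g["K"]
for p in((.541,.113,.128),(.541,.113,.109)):
    q=K@(T@[*p,1])[:3]; q=q[:2]/q[2]; print(q.round(1))
m=(W[...,2]>.06)&(W[...,2]<.25)&(abs(W[...,0]-.541)<.1)&(abs(W[...,1]-.113)<.12)
P=W[m]
for z in np.arange(.06,.25,.01):
    Q=P[(P[:,2]>=z)&(P[:,2]<z+.01)]
    if len(Q)>3: print(round(z,3),len(Q),"x",np.percentile(Q[:,0],[5,95]).round(3),"y",np.percentile(Q[:,1],[5,95]).round(3))
v,u=int(q[1]),int(q[0]); crop(g,u-70,v-90,u+90,v+40,4,"s2c")
```

```text
[0.5477 0.1125 0.1285] 0.06287278484441747
[306.7 171.8]
[306.7 178.7]
0.14 19 x [0.54  0.558] y [0.073 0.147]
0.15 56 x [0.536 0.556] y [0.066 0.146]
0.16 61 x [0.537 0.556] y [0.065 0.146]
0.17 57 x [0.537 0.555] y [0.064 0.147]
0.18 36 x [0.537 0.561] y [0.066 0.15 ]
0.19 60 x [0.531 0.553] y [0.048 0.152]
0.2 77 x [0.531 0.554] y [0.047 0.167]
0.21 80 x [0.531 0.551] y [0.046 0.168]
0.22 82 x [0.531 0.552] y [0.043 0.166]
0.23 93 x [0.531 0.565] y [0.043 0.126]
0.24 147 x [0.53  0.555] y [0.042 0.123]
```

View pics/s2c.png

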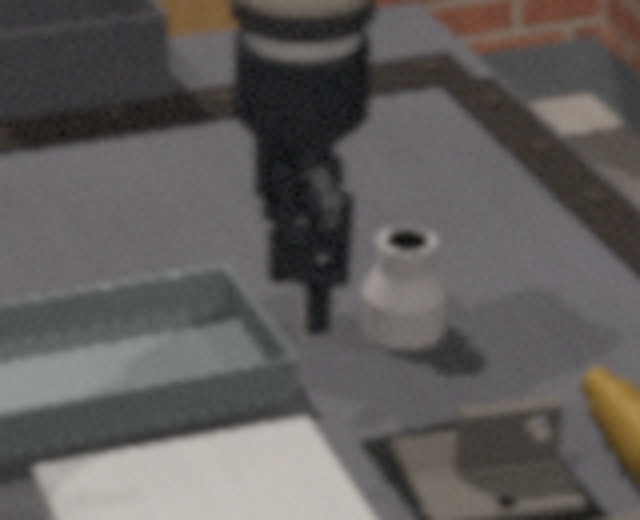

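Depth from the side view puts the fingertips about 25–30 mm higher than the reported TCP implies, so the fingers had closed on top of the lug. I'll calibrate the tip height by touching the surface plate, whose height is known.

Call:
arm_command(
  rows=[
    {"fingers":-1,"x":0.02,"y":-0.028,"z":0.02,"ax":0,"ay":0,"az":0},
    {"fingers":-1,"x":0.021,"y":-0.028,"z":0.02,"ax":0,"ay":0,"az":0},
    {"fingers":-1,"x":0,"y":0,"z":0.01,"ax":0,"ay":0,"az":0},
    {"fingers":-1,"x":0,"y":0,"z":0.01,"ax":0,"ay":0,"az":0},
    {"fingers":-1,"x":0,"y":0,"z":0.007,"ax":0,"ay":0,"az":0},
    {"fingers":-1,"x":0,"y":0,"z":0.006,"ax":0,"ay":0,"az":0},
    {"fingers":-1,"x":0,"y":0,"z":0.003,"ax":0,"ay":0,"az":0},
    {"fingers":-1,"x":0,"y":0,"z":0,"ax":0,"ay":0,"az":0},
    {"fingers":-1,"x":0,"y":0,"z":0,"ax":0,"ay":0,"az":0},
  ],
)

```text
clock: 4.65
tcp_pos: [0.5022, 0.0617, 0.052]
orientation: [0.191, 3.135, 0.0]
contact_force: [-0.7, -0.1, -0.1]
grip_width: 0.0003
gripper_force: 0.0
```

Call:
arm_command(
  rows=[
    {"fingers":-1,"x":0,"y":0,"z":0.006,"ax":0,"ay":0,"az":0},
    {"fingers":-1,"x":0,"y":0,"z":0.006,"ax":0,"ay":0,"az":0},
    {"fingers":-1,"x":0,"y":0,"z":0.004,"ax":0,"ay":0,"az":0},
    {"fingers":-1,"x":0,"y":0,"z":0,"ax":0,"ay":0,"az":0},
    {"fingers":-1,"x":0,"y":0,"z":0,"ax":0,"ay":0,"az":0},
  ],
)

```text
clock: 5.07
tcp_pos: [0.5012, 0.0611, 0.0356]
orientation: [-0.192, -3.135, 0.0]
contact_force: [0.5, 1.0, 0.7]
grip_width: -0.0
gripper_force: 0.0
```

Call:
arm_command(
  rows=[
    {"fingers":-1,"x":0,"y":0,"z":0.004,"ax":0,"ay":0,"az":0},
    {"fingers":-1,"x":0,"y":0,"z":0.004,"ax":0,"ay":0,"az":0},
    {"fingers":-1,"x":0,"y":0,"z":0,"ax":0,"ay":0,"az":0},
    {"fingers":-1,"x":0,"y":0,"z":0,"ax":0,"ay":0,"az":0},
  ],
)

```text
clock: 5.4
tcp_pos: [0.5016, 0.0611, 0.0277]
orientation: [0.192, 3.136, 0.0]
contact_force: [-0.5, 1.0, 0.6]
grip_width: -0.0001
gripper_force: 0.0
```

Call:
arm_command(
  rows=[
    {"fingers":-1,"x":0,"y":0,"z":0.003,"ax":0,"ay":0,"az":0},
    {"fingers":-1,"x":0,"y":0,"z":0,"ax":0,"ay":0,"az":0},
    {"fingers":-1,"x":0,"y":0,"z":0,"ax":0,"ay":0,"az":0},
  ],
)

```text
clock: 5.65
tcp_pos: [0.5016, 0.0612, 0.0275]
orientation: [0.193, 3.136, 0.001]
contact_force: [-10.4, -1.3, 37.8]
grip_width: -0.0002
gripper_force: 18.7
```

Call:
arm_command(
  rows=[
    {"fingers":-1,"x":0,"y":0,"z":0.003,"ax":0,"ay":0,"az":0},
    {"fingers":-1,"x":0,"y":0,"z":0,"ax":0,"ay":0,"az":0},
    {"fingers":-1,"x":0,"y":0,"z":0,"ax":0,"ay":0,"az":0},
  ],
)

```text
clock: 5.9
tcp_pos: [0.5017, 0.0612, 0.0273]
orientation: [-0.194, -3.136, -0.003]
contact_force: [-21.5, -3.1, 74.9]
grip_width: 0.0001
gripper_force: 37.3
```

```bash
python3 d.py .669 .094 .1 173
python3 - <<'E'
from h import *
g=grab("side"); W=pts(g)
P=W[(W[...,2]>.035)&(W[...,2]<.16)&(abs(W[...,0]-.5)<.04)&(abs(W[...,1]-.061)<.05)]
for z in np.arange(.035,.16,.01):
    Q=P[(P[:,2]>=z)&(P[:,2]<z+.01)]
    if len(Q)>3: print(round(z,3),len(Q),"x",np.percentile(Q[:,0],[5,95]).round(3),"y",np.percentile(Q[:,1],[5,95]).round(3))
E
```

```text
t 5.9 pos [0.5017 0.0612 0.0273] yaw 172.92 zax [ 0.      0.0017 -1.    ] F [-21.5  -3.1  74.9] w 0.0001
turn az -0.08 shift -0.1621 0.0529 -0.0727
0.035 676 x [0.463 0.536] y [0.014 0.105]
0.045 28 x [0.494 0.514] y [0.046 0.06 ]
0.055 30 x [0.494 0.514] y [0.044 0.06 ]
0.065 34 x [0.494 0.511] y [0.044 0.057]
0.075 10 x [0.492 0.506] y [0.04 0.07]
0.085 39 x [0.491 0.51 ] y [0.025 0.086]
0.095 30 x [0.488 0.509] y [0.015 0.048]
0.105 51 x [0.488 0.513] y [0.012 0.076]
0.115 39 x [0.487 0.519] y [0.022 0.072]
0.125 44 x [0.485 0.518] y [0.016 0.069]
0.135 86 x [0.486 0.52 ] y [0.014 0.072]
0.145 66 x [0.486 0.519] y [0.017 0.05 ]
0.155 28 x [0.49  0.509] y [0.018 0.033]
```

Contact came at TCP z = 0.0275 on the 0.040 top, so the true fingertip height is TCP + 12.5 mm and the true grasp height is TCP + 31.5 mm. The contact stiffness is about 12 N/mm. Grasping p1 again with this correction.

Call:
arm_command(
  rows=[
    {"fingers":-1,"x":0,"y":0,"z":-0.041,"ax":0,"ay":0,"az":0},
    {"fingers":1,"x":0,"y":0,"z":-0.036,"ax":0,"ay":0,"az":0},
    {"fingers":1,"x":-0.0324,"y":0.0106,"z":0,"ax":0,"ay":0,"az":0},
    {"fingers":1,"x":-0.0324,"y":0.0106,"z":0,"ax":0,"ay":0,"az":0},
    {"fingers":1,"x":-0.0324,"y":0.0106,"z":0,"ax":0,"ay":0,"az":0},
    {"fingers":1,"x":-0.0324,"y":0.0106,"z":0,"ax":0,"ay":0,"az":0},
    {"fingers":1,"x":-0.0324,"y":0.0106,"z":0,"ax":0,"ay":0,"az":0},
    {"fingers":1,"x":0,"y":0,"z":0,"ax":0,"ay":0,"az":0},
    {"fingers":1,"x":0,"y":0,"z":0,"ax":0,"ay":0,"az":0},
  ],
)

```text
clock: 6.7
tcp_pos: [0.6697, 0.0943, 0.0979]
orientation: [-0.192, -3.136, 0.0]
contact_force: [-0.6, 0.4, -0.6]
grip_width: 0.0852
gripper_force: 0.0
```

```bash
python3 d.py .669 .094 .013 173; python3 -c "
from h import *
plates(pts(grab('side')))"
```

```text
t 6.7 pos [0.6697 0.0943 0.0979] yaw 173.0 zax [-2.e-04 -1.e-04 -1.e+00] F [-0.6  0.4 -0.6] w 0.0852
turn az 0.0 shift 0.0006 -0.0004 0.0849
blob [351 187  26   9 158] (array([684.9,  89.7]), array([18.7, 66.1]), 85.6) [0.6828 0.0881 0.0582]
blob [379 214  27  14 178] (array([694.4, -45.6]), array([68.4, 17.9]), 8.7) [ 0.6905 -0.0484  0.0579]
blob [409 250  30  15 211] (array([ 692. , -192.4]), array([67. , 16.8]), 4.6) [ 0.6888 -0.1944  0.0585]
```

Call:
arm_command(
  rows=[
    {"fingers":1,"x":0,"y":0,"z":0.03,"ax":0,"ay":0,"az":0},
    {"fingers":1,"x":0,"y":0,"z":0.03,"ax":0,"ay":0,"az":0},
    {"fingers":1,"x":0,"y":0,"z":0.015,"ax":0,"ay":0,"az":0},
    {"fingers":1,"x":0,"y":0,"z":0.01,"ax":0,"ay":0,"az":0},
    {"fingers":-1,"x":0,"y":0,"z":0,"ax":0,"ay":0,"az":0},
    {"fingers":-1,"x":0,"y":0,"z":0,"ax":0,"ay":0,"az":0},
    {"fingers":-1,"x":0,"y":0,"z":0,"ax":0,"ay":0,"az":0},
    {"fingers":-1,"x":0,"y":0,"z":0,"ax":0,"ay":0,"az":0},
    {"fingers":-1,"x":0,"y":0,"z":0,"ax":0,"ay":0,"az":0},
    {"fingers":-1,"x":0,"y":0,"z":0,"ax":0,"ay":0,"az":0},
  ],
)

```text
clock: 7.58
tcp_pos: [0.6694, 0.0941, 0.0149]
orientation: [0.192, 3.134, 0.001]
contact_force: [0.5, -0.5, 1.3]
grip_width: 0.0123
gripper_force: 1.6
```

Call:
arm_command(
  rows=[
    {"fingers":-1,"x":0,"y":0,"z":0,"ax":0,"ay":0,"az":0},
    {"fingers":-1,"x":0,"y":0,"z":0,"ax":0,"ay":0,"az":0},
    {"fingers":-1,"x":0,"y":0,"z":0,"ax":0,"ay":0,"az":0},
  ],
)

```text
clock: 7.83
tcp_pos: [0.6695, 0.0942, 0.0149]
orientation: [0.191, 3.134, 0.001]
contact_force: [-1.2, -0.1, 5.7]
grip_width: 0.0112
gripper_force: 58.8
```

Gripped at 11–12 mm. Lifting, turning square and carrying it over the surface plate.

Call:
arm_command(
  rows=[
    {"fingers":-1,"x":0,"y":0,"z":-0.02,"ax":0,"ay":0,"az":0},
    {"fingers":-1,"x":0,"y":0,"z":-0.035,"ax":0,"ay":0,"az":0},
    {"fingers":-1,"x":0,"y":0,"z":-0.04,"ax":0,"ay":0,"az":0},
    {"fingers":-1,"x":0,"y":0,"z":0,"ax":0,"ay":0,"az":-3.5},
    {"fingers":-1,"x":0,"y":0,"z":0,"ax":0,"ay":0,"az":-3.5},
    {"fingers":-1,"x":0.034,"y":-0.005,"z":0,"ax":0,"ay":0,"az":0},
    {"fingers":-1,"x":0.034,"y":-0.005,"z":0,"ax":0,"ay":0,"az":0},
    {"fingers":-1,"x":0.034,"y":-0.005,"z":0,"ax":0,"ay":0,"az":0},
    {"fingers":-1,"x":0.034,"y":-0.005,"z":0,"ax":0,"ay":0,"az":0},
    {"fingers":-1,"x":0.034,"y":-0.004,"z":0,"ax":0,"ay":0,"az":0},
  ],
)

```text
clock: 8.67
tcp_pos: [0.4958, 0.0692, 0.1078]
orientation: [-0.001, -3.139, 0.001]
contact_force: [-0.4, 0.6, -5.3]
grip_width: 0.0111
gripper_force: 59.1
```

Call:
arm_command(
  rows=[
    {"fingers":-1,"x":0,"y":0,"z":0.02,"ax":0,"ay":0,"az":0},
    {"fingers":-1,"x":0,"y":0,"z":0.015,"ax":0,"ay":0,"az":0},
    {"fingers":-1,"x":0,"y":0,"z":0.01,"ax":0,"ay":0,"az":0},
    {"fingers":-1,"x":0,"y":0,"z":0,"ax":0,"ay":0,"az":0},
    {"fingers":-1,"x":0,"y":0,"z":0,"ax":0,"ay":0,"az":0},
  ],
)

```text
clock: 9.08
tcp_pos: [0.4983, 0.0698, 0.0633]
orientation: [-0.001, -3.14, 0.001]
contact_force: [0.7, -0.4, -5.1]
grip_width: 0.0114
gripper_force: 58.9
```

```bash
python3 d.py .5 .07 .053 180; python3 -c "
from h import *
g=grab('side'); save(g,'s3'); crop(g,200,120,360,270,4,'s3c')"
```

```text
t 9.08 pos [0.4983 0.0698 0.0633] yaw 179.98 zax [-1.9e-03 -6.0e-04 -1.0e+00] F [ 0.7 -0.4 -5.1] w 0.0114
turn az -0.02 shift -0.0017 0.0002 0.0103
```

View pics/s3c.png

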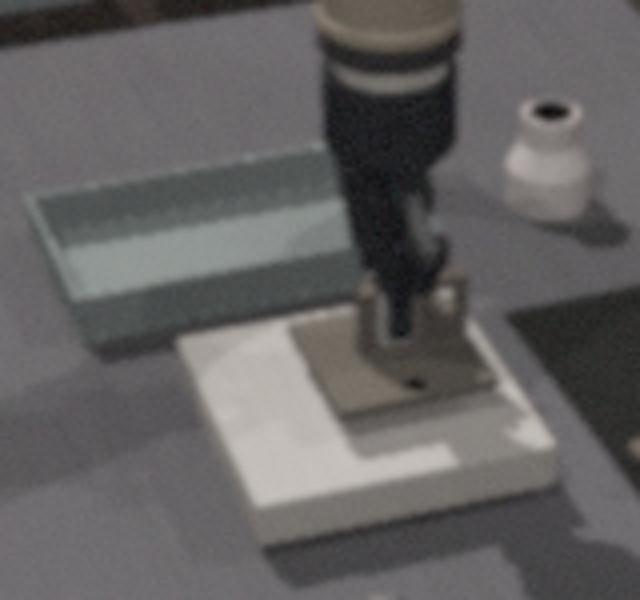

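The plate hangs level over the surface plate, lug at crop (410,320). Lowering the last 10 mm.

Call:
arm_command(
  rows=[
    {"fingers":-1,"x":0,"y":0,"z":0.004,"ax":0,"ay":0,"az":0},
    {"fingers":-1,"x":0,"y":0,"z":0.004,"ax":0,"ay":0,"az":0},
    {"fingers":-1,"x":0,"y":0,"z":0,"ax":0,"ay":0,"az":0},
    {"fingers":-1,"x":0,"y":0,"z":0,"ax":0,"ay":0,"az":0},
  ],
)

```text
clock: 9.47
tcp_pos: [0.4987, 0.07, 0.0558]
orientation: [-0.001, -3.141, 0.0]
contact_force: [0.6, 1.1, -5.6]
grip_width: 0.0112
gripper_force: 59.1
```

Call:
arm_command(
  rows=[
    {"fingers":-1,"x":0,"y":0,"z":0.001,"ax":0,"ay":0,"az":0},
    {"fingers":-1,"x":0,"y":0,"z":0.001,"ax":0,"ay":0,"az":0},
    {"fingers":-1,"x":0,"y":0,"z":0,"ax":0,"ay":0,"az":0},
  ],
)

```text
clock: 9.72
tcp_pos: [0.4987, 0.07, 0.0538]
orientation: [-0.0, -3.142, -0.0]
contact_force: [0.7, -0.6, -4.8]
grip_width: 0.0112
gripper_force: 59.1
```

Call:
arm_command(
  rows=[
    {"fingers":-1,"x":0,"y":0,"z":0.001,"ax":0,"ay":0,"az":0},
    {"fingers":-1,"x":0,"y":0,"z":0.001,"ax":0,"ay":0,"az":0},
    {"fingers":-1,"x":0,"y":0,"z":0,"ax":0,"ay":0,"az":0},
  ],
)

```text
clock: 9.97
tcp_pos: [0.4991, 0.0701, 0.0525]
orientation: [0.001, 3.141, 0.0]
contact_force: [-1.7, 0.4, 2.8]
grip_width: 0.0114
gripper_force: 60.6
```

Landed. Releasing, rising and closing, then going to the first corner.

Call:
arm_command(
  rows=[
    {"fingers":0.5,"x":0,"y":0,"z":0,"ax":0,"ay":0,"az":0},
    {"fingers":0.5,"x":0,"y":0,"z":0,"ax":0,"ay":0,"az":0},
    {"fingers":0.5,"x":0,"y":0,"z":0,"ax":0,"ay":0,"az":0},
    {"fingers":0.5,"x":0,"y":0,"z":0,"ax":0,"ay":0,"az":0},
    {"fingers":0.5,"x":0,"y":0,"z":0,"ax":0,"ay":0,"az":0},
    {"fingers":0.5,"x":0,"y":0,"z":-0.02,"ax":0,"ay":0,"az":0},
    {"fingers":0.5,"x":0,"y":0,"z":-0.03,"ax":0,"ay":0,"az":0},
    {"fingers":-1,"x":0,"y":0,"z":-0.02,"ax":0,"ay":0,"az":0},
    {"fingers":-1,"x":-0.02,"y":0.02,"z":0,"ax":0,"ay":0,"az":0},
    {"fingers":-1,"x":-0.02,"y":0.019,"z":0,"ax":0,"ay":0,"az":0},
  ],
)

```text
clock: 10.8
tcp_pos: [0.5398, 0.1087, 0.1238]
orientation: [0.004, 3.139, 0.001]
contact_force: [0.2, 0.2, -0.0]
grip_width: 0.0283
gripper_force: 0.0
```

Call:
arm_command(
  rows=[
    {"fingers":-1,"x":0,"y":0,"z":0.03,"ax":0,"ay":0,"az":0},
    {"fingers":-1,"x":0,"y":0,"z":0.02,"ax":0,"ay":0,"az":0},
    {"fingers":-1,"x":0,"y":0,"z":0.01,"ax":0,"ay":0,"az":0},
    {"fingers":-1,"x":0,"y":0,"z":0.008,"ax":0,"ay":0,"az":0},
    {"fingers":-1,"x":0,"y":0,"z":0,"ax":0,"ay":0,"az":0},
    {"fingers":-1,"x":0,"y":0,"z":0,"ax":0,"ay":0,"az":0},
  ],
)

```text
clock: 11.3
tcp_pos: [0.5389, 0.1088, 0.0542]
orientation: [0.001, 3.142, -0.0]
contact_force: [0.2, 0.0, 1.2]
grip_width: -0.0001
gripper_force: 0.0
```

```bash
python3 d.py .538 .109 .0405 180; python3 -c "
from h import *
g=grab('top'); W=pts(g)
m=(W[...,2]>.09)&(W[...,2]<.112)&(W[...,0]>.42)&(W[...,0]<.56)&(W[...,1]<.2)&(W[...,1]>-.03)
P=W[m]; print(len(P), rect(P) if len(P) else '')
g=grab('side'); crop(g,220,140,340,250,5,'s4c'); W=pts(g)
m=(W[...,2]>.09)&(W[...,2]<.112)&(W[...,0]>.42)&(W[...,0]<.58)&(W[...,1]<.088)&(W[...,1]>-.03)
P=W[m]; print(len(P), rect(P) if len(P) else '')
"
```

```text
t 11.3 pos [0.5389 0.1088 0.0542] yaw 179.96 zax [ 1.e-04 -1.e-04 -1.e+00] F [0.2 0.  1.2] w -0.0001
turn az -0.04 shift 0.0009 0.0002 0.0137
93 (array([506.5,  70.2]), array([12.3, 51.2]), 87.7)
165 (array([514.7,  71.4]), array([65.9, 27.2]), 4.3)
```

View pics/s4c.png

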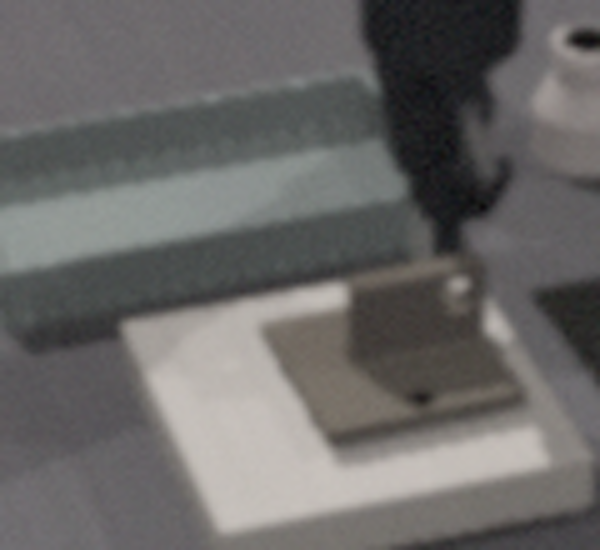

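The plate stands on the surface plate with the fingers over its far-left corner. Pressing corner 1.

Call:
arm_command(
  rows=[
    {"fingers":-1,"x":0,"y":0,"z":0.006,"ax":0,"ay":0,"az":0},
    {"fingers":-1,"x":0,"y":0,"z":0.003,"ax":0,"ay":0,"az":0},
    {"fingers":-1,"x":0,"y":0,"z":0,"ax":0,"ay":0,"az":0},
    {"fingers":-1,"x":0,"y":0,"z":0,"ax":0,"ay":0,"az":0},
  ],
)

```text
clock: 11.73
tcp_pos: [0.5386, 0.109, 0.0448]
orientation: [-0.001, -3.141, 0.0]
contact_force: [1.1, -0.8, -1.0]
grip_width: -0.0001
gripper_force: 0.0
```

Call:
arm_command(
  rows=[
    {"fingers":-1,"x":0,"y":0,"z":0.002,"ax":0,"ay":0,"az":0},
    {"fingers":-1,"x":0,"y":0,"z":0.001,"ax":0,"ay":0,"az":0},
    {"fingers":-1,"x":0,"y":0,"z":0,"ax":0,"ay":0,"az":0},
    {"fingers":-1,"x":0,"y":0,"z":0,"ax":0,"ay":0,"az":0},
  ],
)

```text
clock: 12.07
tcp_pos: [0.5387, 0.109, 0.0418]
orientation: [-0.0, -3.141, 0.0]
contact_force: [-0.1, 0.0, -0.3]
grip_width: 0.0001
gripper_force: 0.0
```

Call:
arm_command(
  rows=[
    {"fingers":-1,"x":0,"y":0,"z":0.0015,"ax":0,"ay":0,"az":0},
    {"fingers":-1,"x":0,"y":0,"z":0,"ax":0,"ay":0,"az":0},
    {"fingers":-1,"x":0,"y":0,"z":0,"ax":0,"ay":0,"az":0},
  ],
)

```text
clock: 12.32
tcp_pos: [0.539, 0.1091, 0.0412]
orientation: [0.001, 3.141, 0.0]
contact_force: [-2.8, -0.7, 7.9]
grip_width: 0.0001
gripper_force: 4.1
```

Call:
arm_command(
  rows=[
    {"fingers":-1,"x":0,"y":0,"z":-0.01,"ax":0,"ay":0,"az":0},
    {"fingers":-1,"x":0.026,"y":0,"z":0,"ax":0,"ay":0,"az":0},
    {"fingers":-1,"x":0.026,"y":0,"z":0,"ax":0,"ay":0,"az":0},
    {"fingers":-1,"x":0.026,"y":0,"z":0,"ax":0,"ay":0,"az":0},
    {"fingers":-1,"x":0,"y":0,"z":0,"ax":0,"ay":0,"az":0},
    {"fingers":-1,"x":0,"y":0,"z":0.005,"ax":0,"ay":0,"az":0},
    {"fingers":-1,"x":0,"y":0,"z":0.003,"ax":0,"ay":0,"az":0},
    {"fingers":-1,"x":0,"y":0,"z":0,"ax":0,"ay":0,"az":0},
    {"fingers":-1,"x":0,"y":0,"z":0,"ax":0,"ay":0,"az":0},
  ],
)

```text
clock: 13.07
tcp_pos: [0.4617, 0.109, 0.0422]
orientation: [0.001, 3.141, -0.0]
contact_force: [0.3, 0.7, 0.1]
grip_width: -0.0002
gripper_force: 0.0
```

Call:
arm_command(
  rows=[
    {"fingers":-1,"x":0,"y":0,"z":0.002,"ax":0,"ay":0,"az":0},
    {"fingers":-1,"x":0,"y":0,"z":0,"ax":0,"ay":0,"az":0},
    {"fingers":-1,"x":0,"y":0,"z":0,"ax":0,"ay":0,"az":0},
  ],
)

```text
clock: 13.32
tcp_pos: [0.4619, 0.1092, 0.0411]
orientation: [0.001, 3.14, 0.001]
contact_force: [-1.6, -0.6, 9.8]
grip_width: 0.0
gripper_force: 5.0
```

Call:
arm_command(
  rows=[
    {"fingers":-1,"x":0,"y":0,"z":-0.01,"ax":0,"ay":0,"az":0},
    {"fingers":-1,"x":0,"y":-0.026,"z":0,"ax":0,"ay":0,"az":0},
    {"fingers":-1,"x":0,"y":-0.026,"z":0,"ax":0,"ay":0,"az":0},
    {"fingers":-1,"x":0,"y":-0.026,"z":0,"ax":0,"ay":0,"az":0},
    {"fingers":-1,"x":0,"y":0,"z":0,"ax":0,"ay":0,"az":0},
    {"fingers":-1,"x":0,"y":0,"z":0.005,"ax":0,"ay":0,"az":0},
    {"fingers":-1,"x":0,"y":0,"z":0.003,"ax":0,"ay":0,"az":0},
    {"fingers":-1,"x":0,"y":0,"z":0,"ax":0,"ay":0,"az":0},
    {"fingers":-1,"x":0,"y":0,"z":0,"ax":0,"ay":0,"az":0},
  ],
)

```text
clock: 14.07
tcp_pos: [0.4606, 0.0322, 0.0421]
orientation: [0.003, -3.141, -0.0]
contact_force: [0.7, -0.8, 0.3]
grip_width: 0.0001
gripper_force: 0.0
```

Call:
arm_command(
  rows=[
    {"fingers":-1,"x":0,"y":0,"z":0.002,"ax":0,"ay":0,"az":0},
    {"fingers":-1,"x":0,"y":0,"z":0,"ax":0,"ay":0,"az":0},
    {"fingers":-1,"x":0,"y":0,"z":0,"ax":0,"ay":0,"az":0},
  ],
)

```text
clock: 14.32
tcp_pos: [0.4609, 0.032, 0.0411]
orientation: [-0.002, 3.141, 0.001]
contact_force: [-3.7, 0.3, 11.3]
grip_width: 0.0001
gripper_force: 5.6
```

Call:
arm_command(
  rows=[
    {"fingers":-1,"x":0,"y":0,"z":-0.01,"ax":0,"ay":0,"az":0},
    {"fingers":-1,"x":-0.026,"y":0,"z":0,"ax":0,"ay":0,"az":0},
    {"fingers":-1,"x":-0.026,"y":0,"z":0,"ax":0,"ay":0,"az":0},
    {"fingers":-1,"x":-0.026,"y":0,"z":0,"ax":0,"ay":0,"az":0},
    {"fingers":-1,"x":0,"y":0,"z":0,"ax":0,"ay":0,"az":0},
    {"fingers":-1,"x":0,"y":0,"z":0.005,"ax":0,"ay":0,"az":0},
    {"fingers":-1,"x":0,"y":0,"z":0.003,"ax":0,"ay":0,"az":0},
    {"fingers":-1,"x":0,"y":0,"z":0,"ax":0,"ay":0,"az":0},
    {"fingers":-1,"x":0,"y":0,"z":0,"ax":0,"ay":0,"az":0},
  ],
)

```text
clock: 15.07
tcp_pos: [0.5373, 0.0311, 0.042]
orientation: [-0.0, -3.14, 0.0]
contact_force: [-0.7, -0.8, -0.6]
grip_width: 0.0
gripper_force: 0.0
```

Call:
arm_command(
  rows=[
    {"fingers":-1,"x":0,"y":0,"z":0.002,"ax":0,"ay":0,"az":0},
    {"fingers":-1,"x":0,"y":0,"z":0,"ax":0,"ay":0,"az":0},
    {"fingers":-1,"x":0,"y":0,"z":0,"ax":0,"ay":0,"az":0},
  ],
)

```text
clock: 15.32
tcp_pos: [0.5379, 0.031, 0.0411]
orientation: [-0.0, -3.141, -0.0]
contact_force: [-3.4, 0.1, 10.2]
grip_width: 0.0003
gripper_force: 4.8
```

All four corners of p1 are solid at the same height (0.0411, about 10 N), so p1 is the sound plate. Picking it up again for the jig.

Call:
arm_command(
  rows=[
    {"fingers":-1,"x":0,"y":0,"z":-0.035,"ax":0,"ay":0,"az":0},
    {"fingers":0.3,"x":0,"y":0,"z":-0.035,"ax":0,"ay":0,"az":0},
    {"fingers":0.3,"x":0.0195,"y":0.0195,"z":0,"ax":0,"ay":0,"az":0},
    {"fingers":0.3,"x":0.0195,"y":0.0195,"z":0,"ax":0,"ay":0,"az":0},
    {"fingers":0.3,"x":0,"y":0,"z":0,"ax":0,"ay":0,"az":0},
    {"fingers":0.3,"x":0,"y":0,"z":0,"ax":0,"ay":0,"az":0},
  ],
)

```text
clock: 15.82
tcp_pos: [0.4984, 0.0711, 0.1105]
orientation: [0.004, -3.141, -0.001]
contact_force: [-0.1, -0.1, -1.1]
grip_width: 0.0553
gripper_force: 0.0
```

```bash
python3 d.py .499 .07 .0525 180; python3 -c "
from h import *
g=grab('side'); W=pts(g)
m=(W[...,2]>.088)&(W[...,2]<.112)&(W[...,0]>.42)&(W[...,0]<.58)&(W[...,1]<.088)&(W[...,1]>-.03)
P=W[m]; print(len(P), rect(P) if len(P) else '')
plates(W)
"
```

```text
t 15.82 pos [0.4984 0.0711 0.1105] yaw -179.85 zax [-7.e-04  4.e-04 -1.e+00] F [-0.1 -0.1 -1.1] w 0.0553
turn az 0.15 shift -0.0006 -0.0011 0.058
177 (array([516.2,  68.2]), array([23.5, 68. ]), 84.3)
blob [379 214  27  13 176] (array([693.3, -44.9]), array([68.1, 18.4]), 7.5) [ 0.6904 -0.0481  0.0579]
blob [409 250  30  15 213] (array([ 691.5, -191.8]), array([69.8, 17.1]), 4.0) [ 0.6891 -0.1943  0.0584]
```

Call:
arm_command(
  rows=[
    {"fingers":0.3,"x":0,"y":-0.001,"z":0.03,"ax":0,"ay":0,"az":0},
    {"fingers":0.3,"x":0,"y":0,"z":0.018,"ax":0,"ay":0,"az":0},
    {"fingers":0.3,"x":0,"y":0,"z":0.01,"ax":0,"ay":0,"az":0},
    {"fingers":-1,"x":0,"y":0,"z":0,"ax":0,"ay":0,"az":0},
    {"fingers":-1,"x":0,"y":0,"z":0,"ax":0,"ay":0,"az":0},
    {"fingers":-1,"x":0,"y":0,"z":0,"ax":0,"ay":0,"az":0},
    {"fingers":-1,"x":0,"y":0,"z":0,"ax":0,"ay":0,"az":0},
    {"fingers":-1,"x":0,"y":0,"z":0,"ax":0,"ay":0,"az":0},
    {"fingers":-1,"x":0,"y":0,"z":0,"ax":0,"ay":0,"az":0},
  ],
  grip_force=80,
)

```text
clock: 16.62
tcp_pos: [0.5008, 0.0689, 0.0534]
orientation: [0.001, 3.139, 0.001]
contact_force: [0.8, -1.5, 5.3]
grip_width: 0.0106
gripper_force: 78.2
```

Call:
arm_command(
  rows=[
    {"fingers":-1,"x":0,"y":0,"z":0,"ax":0,"ay":0,"az":0},
    {"fingers":-1,"x":0,"y":0,"z":0,"ax":0,"ay":0,"az":0},
    {"fingers":-1,"x":0,"y":0,"z":-0.02,"ax":0,"ay":0,"az":0},
    {"fingers":-1,"x":0,"y":0,"z":-0.035,"ax":0,"ay":0,"az":0},
    {"fingers":-1,"x":0,"y":0,"z":0,"ax":0,"ay":0,"az":6.3},
    {"fingers":-1,"x":0,"y":0,"z":0,"ax":0,"ay":0,"az":6.3},
    {"fingers":-1,"x":0,"y":0,"z":0,"ax":0,"ay":0,"az":6.3},
    {"fingers":-1,"x":0,"y":0,"z":0,"ax":0,"ay":0,"az":6.3},
  ],
)

```text
clock: 17.28
tcp_pos: [0.4985, 0.0691, 0.1069]
orientation: [-0.693, -3.062, 0.001]
contact_force: [-0.8, -0.0, -5.0]
grip_width: 0.0108
gripper_force: 79.0
```

Held. Carrying it to the jig mouth.

Call:
arm_command(
  rows=[
    {"fingers":-1,"x":-0.008,"y":-0.0395,"z":0,"ax":0,"ay":0,"az":0},
    {"fingers":-1,"x":-0.008,"y":-0.0395,"z":0,"ax":0,"ay":0,"az":0},
    {"fingers":-1,"x":-0.008,"y":-0.0395,"z":0,"ax":0,"ay":0,"az":0},
    {"fingers":-1,"x":-0.008,"y":-0.0395,"z":0,"ax":0,"ay":0,"az":0},
    {"fingers":-1,"x":-0.008,"y":-0.0395,"z":0,"ax":0,"ay":0,"az":0},
    {"fingers":-1,"x":-0.008,"y":-0.0395,"z":0,"ax":0,"ay":0,"az":0},
    {"fingers":-1,"x":-0.008,"y":-0.0395,"z":0,"ax":0,"ay":0,"az":0},
    {"fingers":-1,"x":-0.008,"y":-0.0395,"z":0,"ax":0,"ay":0,"az":0},
    {"fingers":-1,"x":-0.008,"y":-0.0395,"z":0,"ax":0,"ay":0,"az":0},
    {"fingers":-1,"x":-0.008,"y":-0.0395,"z":0,"ax":0,"ay":0,"az":0},
  ],
)

```text
clock: 18.12
tcp_pos: [0.4023, -0.3232, 0.1068]
orientation: [-0.685, -3.064, -0.002]
contact_force: [1.4, 0.5, -6.0]
grip_width: 0.0111
gripper_force: 79.5
```

Call:
arm_command(
  rows=[
    {"fingers":-1,"x":0,"y":0,"z":0,"ax":0,"ay":0,"az":0},
    {"fingers":-1,"x":0,"y":0,"z":0,"ax":0,"ay":0,"az":0},
    {"fingers":-1,"x":0,"y":0,"z":0,"ax":0,"ay":0,"az":0},
  ],
)

```text
clock: 18.37
tcp_pos: [0.403, -0.3215, 0.1066]
orientation: [-0.686, -3.064, -0.002]
contact_force: [1.1, 0.5, -5.2]
grip_width: 0.011
gripper_force: 80.1
```

```bash
python3 d.py .4026 -.3216 .0265 154.8
python3 - <<'E'
from h import *
# side-view: carried lug vs fork tops, in jig frame
J=np.array([.4406,-.3395]); a=np.radians(-25.2); Rj=np.array([[np.cos(a),np.sin(a)],[-np.sin(a),np.cos(a)]])
for n in("side","top"):
    g=grab(n); W=pts(g); q=(W[...,:2]-J)@Rj.T*1000; z=W[...,2]*1000
    np.savez(n+"_j.npz",**g)
    def st(name,m): 
        P=np.c_[q[m],z[m]]; 
        if len(P)>10: print(n,name,len(P),"lo",np.percentile(P,4,0).round(1),"hi",np.percentile(P,96,0).round(1), cv2.minAreaRect(P[:,:2].astype(np.float32))[2])
    st("fork",(z>70)&(z<84)&(q[...,0]>10)&(q[...,0]<85)&(abs(q[...,1])<30))
    st("lug",(z>135)&(z<155)&(q[...,0]>-70)&(q[...,0]<30)&(abs(q[...,1])<40))
    st("base",(z>97)&(z<112)&(q[...,0]>-120)&(q[...,0]<40)&(abs(q[...,1])<80))
g=load("side_j"); crop(g,270,230,430,390,3.7,"s5c")
E
```

```text
t 18.37 pos [ 0.403  -0.3215  0.1066] yaw 154.75 zax [-0.0016  0.0017 -1.    ] F [ 1.1  0.5 -5.2] w 0.011
turn az -0.05 shift 0.0004 -0.0002 0.0801
side fork 579 lo [ 26.1 -21.9  71.3] hi [82.8 16.9 80.3] 89.24781799316406
side lug 300 lo [-57.8 -19.1 136. ] hi [  4.7   5.3 153. ] 3.1381194591522217
side base 1671 lo [-86.3 -49.5 103. ] hi [  7.2  38.  110.2] 89.91854858398438
top fork 201 lo [ 25.4 -14.   71.8] hi [83.3 18.5 80.8] 88.78960418701172
top base 405 lo [-89.5  13.4 100.2] hi [  5.   51.  110.1] 0.5845761299133301
```

View pics/s5c.png

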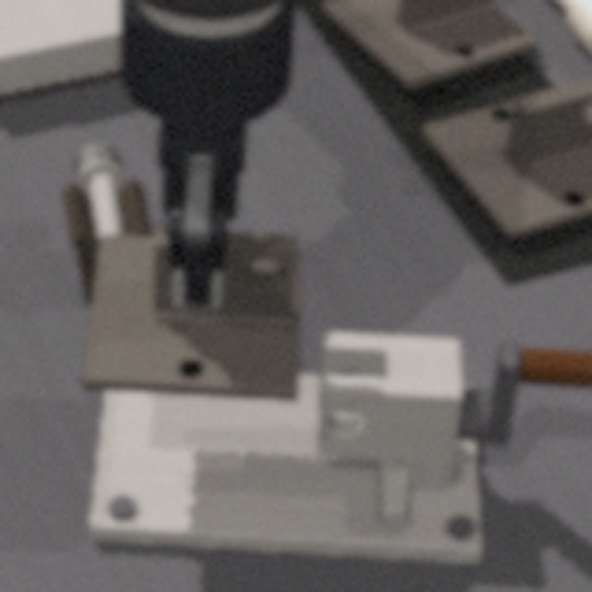

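The side crop shows the plate held level at the jig mouth, lug facing the fork slot. I'll refine the fork's centre line before lowering.

Run:
```python
from h import *
J=np.array([.4406,-.3395]); a=np.radians(-25.2); Rj=np.array([[np.cos(a),np.sin(a)],[-np.sin(a),np.cos(a)]])
g=load("top0"); W=pts(g); q=(W[...,:2]-J)@Rj.T*1000; z=W[...,2]*1000
K=g["K"];T=g["world_from_camera"]
def ray(q,z):
    d=np.c_[(q[:,0]-K[0,2])/K[0,0],(q[:,1]-K[1,2])/K[1,1],np.ones(len(q))]@T[:3,:3].T
    return T[:3,3]+d*((z-T[2,3])/d[:,2])[:,None]
m=(z>68)&(z<88)&(q[...,0]>19)&(q[...,0]<80)&(abs(q[...,1])<30)
ys,xs=np.nonzero(m); P=(ray(np.c_[xs,ys].astype(float),.078)[:,:2]-J)@Rj.T*1000
print("x range",P[:,0].min(),P[:,0].max())
for lo in range(15,80,5):
    s=np.sort(P[(P[:,0]>=lo)&(P[:,0]<lo+5),1]); print(lo,s.round(0))
m=(z>5)&(z<19)&(abs(q[...,0]-5)<110)&(abs(q[...,1])<70)
Q=g["frame"].min(-1)>150
ys,xs=np.nonzero(Q&(q[...,0]>-80)&(q[...,0]<0)&(abs(q[...,1])<75)); P=(ray(np.c_[xs,ys].astype(float),.012)[:,:2]-J)@Rj.T*1000
for lo in range(-80,0,20): s=P[(P[:,0]>=lo)&(P[:,0]<lo+20),1]; print("bed",lo,s.min(),s.max())
```

```text
x range 18.18928156832898 79.6255272348565
15 [-16. -14. -10.  13.  19.]
20 [-20. -18. -17. -15. -14. -13. -11.  -9.  10.  11.  12.  14.  16.  17.
  18.]
25 [-19. -17. -16. -15. -13. -12. -10.  -9.  11.  12.  13.  14.  17.  18.
  19.]
30 [-20. -19. -18. -16. -15. -14. -13. -12. -10.  -9.  10.  11.  13.  14.
  16.  17.  19.]
35 [-20. -19. -16. -15. -14. -13. -10.  -9.  10.  11.  12.  13.  14.  15.
  17.  18.  19.]
40 [-20. -19. -18. -16. -14. -13. -12. -11.   9.  11.  12.  13.  15.  17.
  18.  19.]
45 [-18. -17. -15. -14. -12. -11.  -9.  -5.   1.   7.   9.  12.  13.  14.
  15.  18.  19.  20.]
50 [-19. -18. -15. -14. -13. -12. -10.  -8.  -7.  -6.  -4.  -2.  -1.  -0.
   2.   3.   5.   6.   9.  11.  12.  14.  15.  16.  18.]
55 [-19. -18. -17. -16. -13. -12. -11. -10.  -7.  -6.  -5.  -4.  -1.  -0.
   1.   2.   5.   6.   7.   8.  10.  12.  13.  14.  16.  18.  19.  20.]
60 [-19. -18. -17. -16. -14. -13. -12. -11. -10.  -8.  -7.  -5.  -4.  -3.
  -1.   1.   2.   3.   4.   7.   8.   9.  10.  13.  14.  15.  16.  19.]
65 [-19. -17. -16. -14. -13. -11. -10.  -9.  -7.  -6.  -5.  -4.  -3.  -2.
  -0.   1.   2.   3.   4.   6.   7.   8.   9.  10.  12.  13.  14.  15.
  16.  17.  19.]
70 [-19. -18. -17. -15. -13. -12. -11.  -9.  -8.  -6.  -5.  -3.  -2.  -0.
   1.   3.   4.   6.   7.   9.  10.  11.  13.  15.  16.  17.  18.]
75 [-18. -16. -15. -12. -10.  -9.  -6.  -4.  -3.  -0.   2.   3.   5.   8.
   9.  11.  14.  15.  17.  18.  20.]
bed -80 -52.74319930945226 54.06085619695606
bed -60 -54.24859872193253 53.801093809930464
bed -40 -53.50446293363846 53.60571023854738
bed -20 -53.83206112491511 53.409843154450854
```

The jig frame is confirmed to within 0.5 mm. Lowering to just above the bed.

Call:
arm_command(
  rows=[
    {"fingers":-1,"x":0,"y":0,"z":0.03,"ax":0,"ay":0,"az":0},
    {"fingers":-1,"x":0,"y":0,"z":0.03,"ax":0,"ay":0,"az":0},
    {"fingers":-1,"x":0,"y":0,"z":0.015,"ax":0,"ay":0,"az":0},
    {"fingers":-1,"x":0,"y":0,"z":0.005,"ax":0,"ay":0,"az":0},
    {"fingers":-1,"x":0,"y":0,"z":0,"ax":0,"ay":0,"az":0},
    {"fingers":-1,"x":0,"y":0,"z":0,"ax":0,"ay":0,"az":0},
  ],
)

```text
clock: 18.97
tcp_pos: [0.4047, -0.3216, 0.0277]
orientation: [0.683, 3.066, 0.0]
contact_force: [0.6, 0.0, -5.1]
grip_width: 0.0112
gripper_force: 80.2
```

Call:
arm_command(
  rows=[
    {"fingers":-1,"x":-0.008,"y":0,"z":0,"ax":0,"ay":0,"az":0},
    {"fingers":-1,"x":-0.008,"y":0,"z":0,"ax":0,"ay":0,"az":0},
    {"fingers":-1,"x":-0.008,"y":0,"z":0,"ax":0,"ay":0,"az":0},
    {"fingers":-1,"x":0,"y":0,"z":0,"ax":0,"ay":0,"az":0},
    {"fingers":-1,"x":0,"y":0,"z":0,"ax":0,"ay":0,"az":0},
  ],
)

```text
clock: 19.38
tcp_pos: [0.4266, -0.333, 0.0276]
orientation: [0.685, 3.065, -0.001]
contact_force: [-0.6, -0.1, -5.0]
grip_width: 0.011
gripper_force: 80.2
```

Call:
arm_command(
  rows=[
    {"fingers":-1,"x":-0.005,"y":0,"z":0,"ax":0,"ay":0,"az":0},
    {"fingers":-1,"x":-0.005,"y":0,"z":0,"ax":0,"ay":0,"az":0},
    {"fingers":-1,"x":-0.003,"y":0,"z":0,"ax":0,"ay":0,"az":0},
    {"fingers":-1,"x":0,"y":0,"z":0,"ax":0,"ay":0,"az":0},
    {"fingers":-1,"x":0,"y":0,"z":0,"ax":0,"ay":0,"az":0},
  ],
)

```text
clock: 19.8
tcp_pos: [0.4374, -0.3382, 0.0273]
orientation: [-0.686, -3.066, -0.0]
contact_force: [0.1, 0.2, -5.0]
grip_width: 0.0111
gripper_force: 80.2
```

```bash
python3 d.py .4406 -.3395 .0245 154.8
```

```text
t 19.8 pos [ 0.4374 -0.3382  0.0273] yaw 154.79 zax [-1.e-04  0.e+00 -1.e+00] F [ 0.1  0.2 -5. ] w 0.0111
turn az -0.01 shift -0.0034 0.0002 0.0028
```

Call:
arm_command(
  rows=[
    {"fingers":-1,"x":-0.0025,"y":0,"z":0.001,"ax":0,"ay":0,"az":0},
    {"fingers":-1,"x":0,"y":0,"z":0,"ax":0,"ay":0,"az":0},
    {"fingers":-1,"x":0,"y":0,"z":0,"ax":0,"ay":0,"az":0},
  ],
)

```text
clock: 20.05
tcp_pos: [0.4396, -0.3392, 0.0263]
orientation: [-0.686, -3.066, -0.0]
contact_force: [0.2, 1.5, -5.3]
grip_width: 0.0106
gripper_force: 80.2
```

Call:
arm_command(
  rows=[
    {"fingers":-1,"x":-0.001,"y":0,"z":0,"ax":0,"ay":0,"az":0},
    {"fingers":-1,"x":0,"y":0,"z":0,"ax":0,"ay":0,"az":0},
    {"fingers":-1,"x":0,"y":0,"z":0,"ax":0,"ay":0,"az":0},
  ],
)

```text
clock: 20.3
tcp_pos: [0.4405, -0.3397, 0.0264]
orientation: [0.686, 3.066, 0.0]
contact_force: [0.1, -0.4, -4.8]
grip_width: 0.011
gripper_force: 80.2
```

Call:
arm_command(
  rows=[
    {"fingers":-1,"x":-0.001,"y":0,"z":0,"ax":0,"ay":0,"az":0},
    {"fingers":-1,"x":0,"y":0,"z":0,"ax":0,"ay":0,"az":0},
    {"fingers":-1,"x":0,"y":0,"z":0,"ax":0,"ay":0,"az":0},
  ],
)

```text
clock: 20.55
tcp_pos: [0.4415, -0.3401, 0.0264]
orientation: [0.686, 3.066, 0.0]
contact_force: [0.3, -0.3, -5.5]
grip_width: 0.0113
gripper_force: 80.2
```

Call:
arm_command(
  rows=[
    {"fingers":-1,"x":-0.001,"y":0,"z":0,"ax":0,"ay":0,"az":0},
    {"fingers":-1,"x":0,"y":0,"z":0,"ax":0,"ay":0,"az":0},
    {"fingers":-1,"x":0,"y":0,"z":0,"ax":0,"ay":0,"az":0},
  ],
)

```text
clock: 20.8
tcp_pos: [0.4421, -0.3405, 0.0263]
orientation: [-0.686, -3.065, -0.0]
contact_force: [-0.2, 0.3, -5.2]
grip_width: 0.0107
gripper_force: 80.2
```

Call:
arm_command(
  rows=[
    {"fingers":-1,"x":-0.001,"y":0,"z":0,"ax":0,"ay":0,"az":0},
    {"fingers":-1,"x":0,"y":0,"z":0,"ax":0,"ay":0,"az":0},
    {"fingers":-1,"x":0,"y":0,"z":0,"ax":0,"ay":0,"az":0},
  ],
)

```text
clock: 21.05
tcp_pos: [0.4423, -0.3405, 0.0261]
orientation: [-0.686, -3.064, -0.001]
contact_force: [-3.0, 1.0, -2.4]
grip_width: 0.0109
gripper_force: 80.5
```

Call:
arm_command(
  rows=[
    {"fingers":-1,"x":-0.001,"y":0,"z":0,"ax":0,"ay":0,"az":0},
    {"fingers":-1,"x":0,"y":0,"z":0,"ax":0,"ay":0,"az":0},
    {"fingers":-1,"x":0,"y":0,"z":0,"ax":0,"ay":0,"az":0},
  ],
)

```text
clock: 21.3
tcp_pos: [0.4423, -0.3405, 0.0259]
orientation: [-0.686, -3.062, -0.002]
contact_force: [-6.3, 3.8, -1.7]
grip_width: 0.011
gripper_force: 80.7
```

The plate is against the stop. Lowering onto the bed and releasing.

Call:
arm_command(
  rows=[
    {"fingers":-1,"x":0,"y":0,"z":0.001,"ax":0,"ay":0,"az":0},
    {"fingers":-1,"x":0,"y":0,"z":0.0005,"ax":0,"ay":0,"az":0},
    {"fingers":-1,"x":0,"y":0,"z":0,"ax":0,"ay":0,"az":0},
    {"fingers":-1,"x":0,"y":0,"z":0,"ax":0,"ay":0,"az":0},
  ],
)

```text
clock: 21.63
tcp_pos: [0.4422, -0.3405, 0.0255]
orientation: [-0.686, -3.062, -0.003]
contact_force: [-9.2, 5.9, 9.4]
grip_width: 0.0111
gripper_force: 82.8
```

Call:
arm_command(
  rows=[
    {"fingers":0.2,"x":0,"y":0,"z":0,"ax":0,"ay":0,"az":0},
    {"fingers":0.2,"x":0,"y":0,"z":0,"ax":0,"ay":0,"az":0},
    {"fingers":0.2,"x":0,"y":0,"z":0,"ax":0,"ay":0,"az":0},
    {"fingers":0.2,"x":0,"y":0,"z":0,"ax":0,"ay":0,"az":0},
    {"fingers":0.2,"x":0,"y":0,"z":0,"ax":0,"ay":0,"az":0},
    {"fingers":0.2,"x":0,"y":0,"z":-0.01,"ax":0,"ay":0,"az":0},
    {"fingers":0.2,"x":0,"y":0,"z":-0.03,"ax":0,"ay":0,"az":0},
    {"fingers":0.2,"x":0,"y":0,"z":-0.035,"ax":0,"ay":0,"az":0},
  ],
)

```text
clock: 22.3
tcp_pos: [0.4427, -0.3405, 0.0996]
orientation: [-0.685, -3.062, -0.002]
contact_force: [1.3, -0.9, -0.2]
grip_width: 0.0515
gripper_force: 0.0
```

```bash
python3 d.py .4165 -.1358 .095 167.4
python3 - <<'E'
from h import *
J=np.array([.4406,-.3395]); a=np.radians(-25.2); Rj=np.array([[np.cos(a),np.sin(a)],[-np.sin(a),np.cos(a)]])
g=grab("side"); W=pts(g); q=(W[...,:2]-J)@Rj.T*1000; z=W[...,2]*1000
m=(z>62)&(z<80)&(q[...,0]>-40)&(q[...,0]<17)&(abs(q[...,1])<20)
P=np.c_[q[m],z[m]]; print("lug rear",np.percentile(P,[4,50,96],0).round(1))
m=(z>20)&(z<32)&(q[...,0]>-70)&(q[...,0]<17)&(abs(q[...,1])<60)
P=np.c_[q[m],z[m]]; print("base",np.percentile(P,[2,50,98],0).round(1))
crop(g,270,250,430,400,4,"s6c")
E
```

```text
t 22.3 pos [ 0.4427 -0.3405  0.0996] yaw 154.78 zax [-0.0038  0.0019 -1.    ] F [ 1.3 -0.9 -0.2] w 0.0515
turn az -12.62 shift 0.0703 0.1941 0.0046
lug rear [[-14.7  -7.8  62.6]
 [  1.1  -3.7  69.8]
 [ 15.6   5.9  72.6]]
base [[-45.  -50.6  22. ]
 [-21.9 -17.6  25.9]
 [ 16.   45.4  30.4]]
```

View pics/s6c.png

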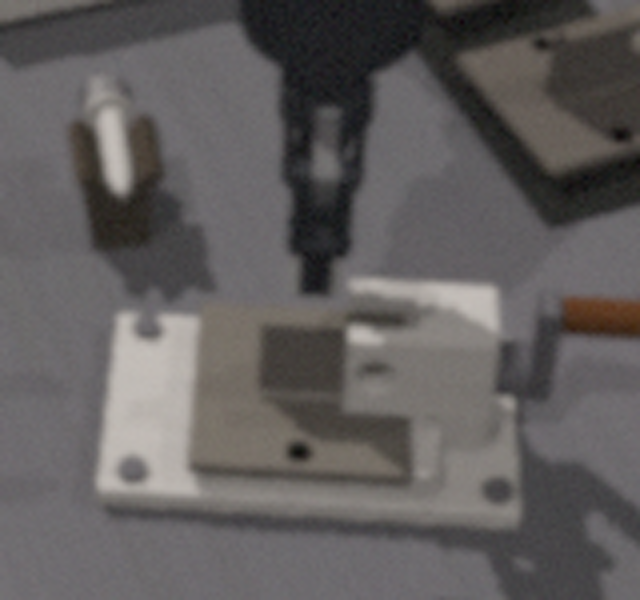

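The plate is home: base against the stop, lug in the fork, eye visible through the cheek hole at crop (375,370). Now the pin: turning the tool to the pin axis (−102° is equivalent to 78°).

Call:
arm_command(
  rows=[
    {"fingers":0.2,"x":0,"y":0,"z":-0.01,"ax":0,"ay":0,"az":7},
    {"fingers":0.2,"x":0,"y":0,"z":0,"ax":0,"ay":0,"az":7},
    {"fingers":0.2,"x":0,"y":0,"z":0,"ax":0,"ay":0,"az":7},
    {"fingers":0.2,"x":0,"y":0,"z":0,"ax":0,"ay":0,"az":7},
    {"fingers":0.2,"x":0,"y":0,"z":0,"ax":0,"ay":0,"az":7},
    {"fingers":0.2,"x":0,"y":0,"z":0,"ax":0,"ay":0,"az":7},
    {"fingers":0.2,"x":0,"y":0,"z":0,"ax":0,"ay":0,"az":7},
    {"fingers":0.2,"x":0,"y":0,"z":0,"ax":0,"ay":0,"az":7},
    {"fingers":0.2,"x":0,"y":0,"z":0,"ax":0,"ay":0,"az":7},
    {"fingers":0.2,"x":0,"y":0,"z":0,"ax":0,"ay":0,"az":7},
  ],
)

```text
clock: 23.18
tcp_pos: [0.4445, -0.3415, 0.1106]
orientation: [2.326, 2.111, 0.001]
contact_force: [-0.0, -0.1, 0.3]
grip_width: 0.0513
gripper_force: 0.0
```

Call:
arm_command(
  rows=[
    {"fingers":0.2,"x":0,"y":0,"z":0,"ax":0,"ay":0,"az":6.8},
    {"fingers":0.2,"x":0.0325,"y":-0.0114,"z":0,"ax":0,"ay":0,"az":0},
    {"fingers":0.2,"x":0.0325,"y":-0.0114,"z":0,"ax":0,"ay":0,"az":0},
    {"fingers":0.2,"x":0.0325,"y":-0.0114,"z":0,"ax":0,"ay":0,"az":0},
    {"fingers":0.2,"x":0.0325,"y":-0.0114,"z":0,"ax":0,"ay":0,"az":0},
    {"fingers":0.2,"x":0.0325,"y":-0.0114,"z":0,"ax":0,"ay":0,"az":0},
    {"fingers":0.2,"x":0.0325,"y":-0.0114,"z":0,"ax":0,"ay":0,"az":0},
    {"fingers":0.2,"x":0,"y":0,"z":0,"ax":0,"ay":0,"az":0},
    {"fingers":0.2,"x":0,"y":0,"z":0,"ax":0,"ay":0,"az":0},
  ],
)

```text
clock: 23.93
tcp_pos: [0.4183, -0.1342, 0.1103]
orientation: [-2.437, -1.982, -0.002]
contact_force: [-0.2, -1.4, 0.2]
grip_width: 0.0512
gripper_force: 0.0
```

```bash
python3 d.py .4165 -.1358 .0135 78
python3 - <<'E'
from h import *
o=r.get_obs(); print(o["joints"].round(2))
g=grab("side"); W=pts(g)
m=(W[...,2]>.03)&(W[...,2]<.065)&(abs(W[...,0]-.41)<.05)&(W[...,1]<-.11)&(W[...,1]>-.24)
f=cv2.cvtColor(g["frame"],cv2.COLOR_RGB2HSV); m2=m&(f[...,2]>115)
P=W[m2]; print(len(P),P.mean(0),rect(P)); 
crop(g,250,220,370,340,5,"s7c")
E
```

```text
t 23.93 pos [ 0.4183 -0.1342  0.1103] yaw 78.27 zax [ 9.0e-04  1.3e-03 -1.0e+00] F [-0.2 -1.4  0.2] w 0.0512
turn az 0.27 shift -0.002 -0.0014 0.0968
[-0.45  0.3   0.74  2.24 -0.32  0.7   0.3 ]
217 [ 0.41308537 -0.16702879  0.05051786] (array([ 414.3, -173.2]), array([77.6, 20.3]), 82.4)
```

View pics/s7c.png

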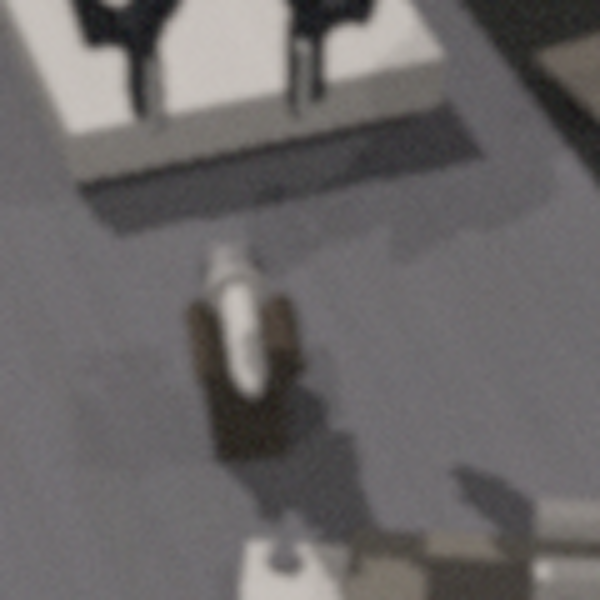

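Call:
arm_command(
  rows=[
    {"fingers":0.2,"x":-0.002,"y":-0.0015,"z":0.038,"ax":0,"ay":0,"az":0},
    {"fingers":0.2,"x":0,"y":0,"z":0.03,"ax":0,"ay":0,"az":0},
    {"fingers":0.2,"x":0,"y":0,"z":0.02,"ax":0,"ay":0,"az":0},
    {"fingers":0.2,"x":0,"y":0,"z":0.008,"ax":0,"ay":0,"az":0},
    {"fingers":0.2,"x":0,"y":0,"z":0,"ax":0,"ay":0,"az":0},
    {"fingers":0.2,"x":0,"y":0,"z":0,"ax":0,"ay":0,"az":0},
  ],
  grip_force=50,
)

```text
clock: 24.48
tcp_pos: [0.4162, -0.1394, 0.0143]
orientation: [2.443, 1.974, -0.0]
contact_force: [0.1, -0.4, -0.3]
grip_width: 0.051
gripper_force: 0.0
```

```bash
python3 d.py .4165 -.1358 .0135 78
python3 - <<'E'
from h import *
g=grab("side"); crop(g,230,190,350,310,5,"s8c")
E
```

```text
t 24.48 pos [ 0.4162 -0.1394  0.0143] yaw 77.86 zax [ 3.e-04 -5.e-04 -1.e+00] F [ 0.1 -0.4 -0.3] w 0.051
turn az -0.14 shift 0.0036 -0.0005 0.0008
```

View pics/s8c.png

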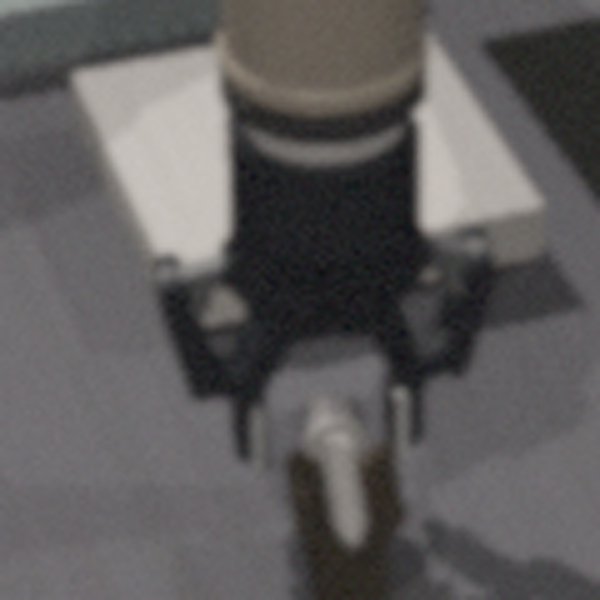

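The open jaws straddle the pin head (crop 330,425). That was my last picture, so from here I go by numbers. Moving 3.5 mm back along the pin and closing.

Call:
arm_command(
  rows=[
    {"fingers":0.2,"x":0.0035,"y":0,"z":0.0005,"ax":0,"ay":0,"az":0},
    {"fingers":-1,"x":0,"y":0,"z":0,"ax":0,"ay":0,"az":0},
    {"fingers":-1,"x":0,"y":0,"z":0,"ax":0,"ay":0,"az":0},
    {"fingers":-1,"x":0,"y":0,"z":0,"ax":0,"ay":0,"az":0},
    {"fingers":-1,"x":0,"y":0,"z":0,"ax":0,"ay":0,"az":0},
    {"fingers":-1,"x":0,"y":0,"z":0,"ax":0,"ay":0,"az":0},
    {"fingers":-1,"x":0,"y":0,"z":0,"ax":0,"ay":0,"az":0},
    {"fingers":-1,"x":0,"y":0,"z":0,"ax":0,"ay":0,"az":0},
  ],
)

```text
clock: 25.2
tcp_pos: [0.4178, -0.1346, 0.0138]
orientation: [2.44, 1.977, 0.002]
contact_force: [2.9, 2.0, 4.5]
grip_width: 0.0242
gripper_force: 49.2
```

Call:
arm_command(
  rows=[
    {"fingers":-1,"x":0,"y":0,"z":0,"ax":0,"ay":0,"az":0},
    {"fingers":-1,"x":0,"y":0,"z":0,"ax":0,"ay":0,"az":0},
  ],
)

```text
clock: 25.37
tcp_pos: [0.4178, -0.1345, 0.0137]
orientation: [2.44, 1.977, 0.002]
contact_force: [4.9, 3.0, 4.9]
grip_width: 0.0238
gripper_force: 49.2
```

The pin head is gripped (24–25 mm). Lifting, turning to the jig's cross axis (−115.2°) and moving in front of the fork hole.

Call:
arm_command(
  rows=[
    {"fingers":-1,"x":0,"y":0,"z":-0.015,"ax":0,"ay":0,"az":0},
    {"fingers":-1,"x":0,"y":0,"z":-0.025,"ax":0,"ay":0,"az":0},
    {"fingers":-1,"x":0,"y":0,"z":-0.03,"ax":0,"ay":0,"az":0},
    {"fingers":-1,"x":0,"y":0,"z":0,"ax":0,"ay":0,"az":6.6},
    {"fingers":-1,"x":0,"y":0,"z":0,"ax":0,"ay":0,"az":6.6},
    {"fingers":-1,"x":-0.017,"y":0.035,"z":0,"ax":0,"ay":0,"az":0},
    {"fingers":-1,"x":-0.017,"y":0.035,"z":0,"ax":0,"ay":0,"az":0},
    {"fingers":-1,"x":-0.017,"y":0.035,"z":0,"ax":0,"ay":0,"az":0},
    {"fingers":-1,"x":-0.017,"y":0.035,"z":0,"ax":0,"ay":0,"az":0},
  ],
)

```text
clock: 26.12
tcp_pos: [0.5131, -0.2564, 0.0821]
orientation: [-2.65, -1.681, 0.004]
contact_force: [-0.1, 0.3, -0.9]
grip_width: 0.0239
gripper_force: 49.2
```

Call:
arm_command(
  rows=[
    {"fingers":-1,"x":0,"y":0,"z":0,"ax":0,"ay":0,"az":0},
    {"fingers":-1,"x":0,"y":0,"z":0,"ax":0,"ay":0,"az":0},
    {"fingers":-1,"x":0,"y":0,"z":0,"ax":0,"ay":0,"az":0},
  ],
)

```text
clock: 26.37
tcp_pos: [0.512, -0.2554, 0.082]
orientation: [-2.651, -1.679, 0.004]
contact_force: [-0.1, 1.3, -2.1]
grip_width: 0.0241
gripper_force: 49.4
```

```bash
python3 d.py .5155 -.2554 .0247 64.8
cat >> h.py <<'E'
J=np.array([.4406,-.3395]); _a=np.radians(-25.2); Rj=np.array([[np.cos(_a),np.sin(_a)],[-np.sin(_a),np.cos(_a)]])
def jq(W): return np.concatenate([(W[...,:2]-J)@Rj.T*1000,W[...,2:]*1000],-1)
def proj(g,p):
    q=g["K"]@(np.linalg.inv(g["world_from_camera"])@[*p,1])[:3]; return q[:2]/q[2]
E
cat > pin.py <<'E'
from h import *
o=r.get_obs(); tj=jq(o["tcp_pos"]); print("tcp jig",tj.round(1))
for n in("side","top"):
    g=grab(n); q=jq(pts(g))
    d=tj[1]-q[...,1]   # ahead of TCP along pin
    m=(abs(q[...,0]-tj[0])<16)&(abs(q[...,2]-tj[2]-31.5)<16)&(d>12)&(d<85)&(q[...,1]>21)
    P=np.c_[q[m],d[m]]; print(n,len(P))
    for lo in range(12,80,8):
        s=P[(P[:,3]>=lo)&(P[:,3]<lo+8)]
        if len(s)>2: print(lo,len(s),"x",np.percentile(s[:,0],[5,50,95]).round(1),"z",np.percentile(s[:,2],[5,50,95]).round(1))
E
python3 pin.py
```

```text
t 26.37 pos [ 0.512  -0.2554  0.082 ] yaw 64.7 zax [-0.0042  0.0014 -1.    ] F [-0.1  1.3 -2.1] w 0.0241
turn az -0.1 shift 0.0015 0.0032 0.0573
tcp jig [ 28.8 106.5  82. ]
side 260
12 97 x [19.4 30.3 43.3] z [104.5 118.  125.1]
20 21 x [27.2 32.8 38.4] z [114.7 118.2 119.5]
28 18 x [27.3 32.7 36.7] z [116.5 118.8 120.7]
36 22 x [27.2 31.7 38.2] z [115.2 118.8 120.8]
44 20 x [27.4 32.5 38.1] z [113.9 118.9 121. ]
52 23 x [27.4 34.2 40. ] z [113.9 118.2 121.5]
60 32 x [27.4 33.4 39.9] z [112.9 118.  120.8]
68 23 x [29.1 34.3 38.2] z [111.2 115.4 118. ]
76 4 x [32.5 33.6 35.9] z [113.5 115.2 117.3]
top 18
60 11 x [24.5 28.  33.1] z [111.7 117.  121.5]
68 7 x [28.6 31.4 33.6] z [112.8 114.6 116.7]
```

Call:
arm_command(
  rows=[
    {"fingers":-1,"x":0.0015,"y":0.003,"z":0.025,"ax":0,"ay":0,"az":0},
    {"fingers":-1,"x":0,"y":0,"z":0.02,"ax":0,"ay":0,"az":0},
    {"fingers":-1,"x":0,"y":0,"z":0.012,"ax":0,"ay":0,"az":0},
    {"fingers":-1,"x":0,"y":0,"z":0,"ax":0,"ay":0,"az":0},
    {"fingers":-1,"x":0,"y":0,"z":0,"ax":0,"ay":0,"az":0},
    {"fingers":-1,"x":0,"y":0,"z":0,"ax":0,"ay":0,"az":0},
  ],
)

```text
clock: 26.97
tcp_pos: [0.5179, -0.2559, 0.0273]
orientation: [2.652, 1.683, 0.001]
contact_force: [0.3, -0.0, -1.4]
grip_width: 0.0244
gripper_force: 49.5
```

```bash
python3 d.py .5155 -.2554 .0247 64.8; python3 pin.py
python3 - <<'E'
from h import *
# fork top front corners seen from side & top now, same bias check
for n in("side","top"):
    g=grab(n); q=jq(pts(g)); m=(q[...,2]>72)&(q[...,2]<84)&(q[...,0]>5)&(q[...,0]<45)&(abs(q[...,1])<25)
    P=q[m]; print(n,"fork",len(P),np.percentile(P,[1,50,99],0).round(1).tolist())
E
```

```text
t 26.97 pos [ 0.5179 -0.2559  0.0273] yaw 64.78 zax [ 8.e-04 -3.e-04 -1.e+00] F [ 0.3 -0.  -1.4] w 0.0244
turn az -0.02 shift -0.0006 -0.0024 0.0026
tcp jig [ 34.3 108.6  27.3]
side 230
12 83 x [25.3 36.1 48.7] z [52.2 63.6 70.4]
20 20 x [32.6 37.3 44.2] z [61.1 63.7 66.4]
28 23 x [32.7 38.3 44.1] z [59.7 63.1 65.7]
36 17 x [32.7 38.1 44. ] z [61.5 63.4 66.4]
44 22 x [32.7 37.1 43.8] z [60.2 63.2 66.3]
52 22 x [32.7 38.  45.8] z [58.  64.1 66.3]
60 27 x [33.2 39.8 45.6] z [59.1 63.6 66.2]
68 16 x [34.5 39.  43.7] z [59.1 61.8 64.8]
top 20
60 10 x [30.3 33.2 39.6] z [57.3 63.3 64.8]
68 9 x [31.8 35.1 39. ] z [56.8 63.3 64.8]
side fork 173 [[9.7, -21.8, 72.3], [33.1, -1.1, 77.0], [44.2, 18.4, 81.2]]
top fork 76 [[12.4, -19.6, 72.1], [31.8, -3.4, 75.9], [44.1, 19.1, 81.8]]
```

Call:
arm_command(
  rows=[
    {"fingers":-1,"x":0,"y":-0.0027,"z":0.0025,"ax":0,"ay":0,"az":0},
    {"fingers":-1,"x":-0.006,"y":0,"z":0,"ax":0,"ay":0,"az":0},
    {"fingers":-1,"x":-0.006,"y":0,"z":0,"ax":0,"ay":0,"az":0},
    {"fingers":-1,"x":-0.004,"y":0,"z":0,"ax":0,"ay":0,"az":0},
    {"fingers":-1,"x":0,"y":0,"z":0,"ax":0,"ay":0,"az":0},
    {"fingers":-1,"x":0,"y":0,"z":0,"ax":0,"ay":0,"az":0},
  ],
)

```text
clock: 27.67
tcp_pos: [0.5081, -0.2697, 0.0239]
orientation: [2.654, 1.681, -0.0]
contact_force: [-0.6, 0.1, -1.4]
grip_width: 0.0242
gripper_force: 49.5
```

Call:
arm_command(
  rows=[
    {"fingers":-1,"x":-0.003,"y":0,"z":0,"ax":0,"ay":0,"az":0},
    {"fingers":-1,"x":0,"y":0,"z":0,"ax":0,"ay":0,"az":0},
    {"fingers":-1,"x":0,"y":0,"z":0,"ax":0,"ay":0,"az":0},
  ],
)

```text
clock: 27.92
tcp_pos: [0.5071, -0.2718, 0.0239]
orientation: [-2.653, -1.683, 0.0]
contact_force: [-0.0, 0.8, -1.3]
grip_width: 0.0242
gripper_force: 49.5
```

```bash
python3 d.py; python3 -c "
from h import *
print(jq(r.get_obs()['tcp_pos']).round(1))"
```

```text
t 27.92 pos [ 0.5071 -0.2718  0.0239] yaw 64.78 zax [-0.  0. -1.] F [-0.   0.8 -1.3] w 0.0242
[31.4 89.6 23.9]
```

Call:
arm_command(
  rows=[
    {"fingers":-1,"x":-0.003,"y":0,"z":-0.0005,"ax":0,"ay":0,"az":0},
    {"fingers":-1,"x":-0.003,"y":0,"z":0,"ax":0,"ay":0,"az":0},
    {"fingers":-1,"x":0,"y":0,"z":0,"ax":0,"ay":0,"az":0},
    {"fingers":-1,"x":0,"y":0,"z":0,"ax":0,"ay":0,"az":0},
  ],
)

```text
clock: 28.25
tcp_pos: [0.5045, -0.2775, 0.0244]
orientation: [2.653, 1.682, -0.0]
contact_force: [-0.0, 0.1, -1.2]
grip_width: 0.0242
gripper_force: 49.5
```

Call:
arm_command(
  rows=[
    {"fingers":-1,"x":-0.003,"y":0,"z":0,"ax":0,"ay":0,"az":0},
    {"fingers":-1,"x":-0.003,"y":0,"z":0,"ax":0,"ay":0,"az":0},
    {"fingers":-1,"x":0,"y":0,"z":0,"ax":0,"ay":0,"az":0},
    {"fingers":-1,"x":0,"y":0,"z":0,"ax":0,"ay":0,"az":0},
  ],
)

```text
clock: 28.58
tcp_pos: [0.5019, -0.283, 0.0244]
orientation: [2.653, 1.682, -0.0]
contact_force: [0.2, 0.9, -1.5]
grip_width: 0.0239
gripper_force: 49.5
```

Call:
arm_command(
  rows=[
    {"fingers":-1,"x":-0.003,"y":0,"z":0,"ax":0,"ay":0,"az":0},
    {"fingers":-1,"x":-0.003,"y":0,"z":0,"ax":0,"ay":0,"az":0},
    {"fingers":-1,"x":0,"y":0,"z":0,"ax":0,"ay":0,"az":0},
    {"fingers":-1,"x":0,"y":0,"z":0,"ax":0,"ay":0,"az":0},
  ],
)

```text
clock: 28.92
tcp_pos: [0.4993, -0.2884, 0.0244]
orientation: [2.653, 1.682, -0.0]
contact_force: [-0.1, -0.1, -1.6]
grip_width: 0.0242
gripper_force: 49.5
```

Call:
arm_command(
  rows=[
    {"fingers":-1,"x":-0.004,"y":0,"z":0,"ax":0,"ay":0,"az":0},
    {"fingers":-1,"x":-0.004,"y":0,"z":0,"ax":0,"ay":0,"az":0},
    {"fingers":-1,"x":-0.004,"y":0,"z":0,"ax":0,"ay":0,"az":0},
    {"fingers":-1,"x":0,"y":0,"z":0,"ax":0,"ay":0,"az":0},
    {"fingers":-1,"x":0,"y":0,"z":0,"ax":0,"ay":0,"az":0},
  ],
)

```text
clock: 29.33
tcp_pos: [0.4941, -0.2994, 0.0244]
orientation: [2.653, 1.682, -0.0]
contact_force: [0.3, 0.9, -2.3]
grip_width: 0.0238
gripper_force: 49.5
```

Call:
arm_command(
  rows=[
    {"fingers":-1,"x":-0.004,"y":0,"z":0,"ax":0,"ay":0,"az":0},
    {"fingers":-1,"x":-0.004,"y":0,"z":0,"ax":0,"ay":0,"az":0},
    {"fingers":-1,"x":-0.004,"y":0,"z":0,"ax":0,"ay":0,"az":0},
    {"fingers":-1,"x":0,"y":0,"z":0,"ax":0,"ay":0,"az":0},
    {"fingers":-1,"x":0,"y":0,"z":0,"ax":0,"ay":0,"az":0},
  ],
)

```text
clock: 29.75
tcp_pos: [0.489, -0.3102, 0.0244]
orientation: [2.653, 1.682, -0.0]
contact_force: [-1.0, 0.1, -1.5]
grip_width: 0.0239
gripper_force: 49.5
```

Call:
arm_command(
  rows=[
    {"fingers":-1,"x":-0.003,"y":0,"z":0,"ax":0,"ay":0,"az":0},
    {"fingers":-1,"x":-0.002,"y":0,"z":0,"ax":0,"ay":0,"az":0},
    {"fingers":-1,"x":0,"y":0,"z":0,"ax":0,"ay":0,"az":0},
    {"fingers":-1,"x":0,"y":0,"z":0,"ax":0,"ay":0,"az":0},
  ],
)

```text
clock: 30.08
tcp_pos: [0.4871, -0.3144, 0.0244]
orientation: [-2.653, -1.683, -0.0]
contact_force: [0.1, -0.2, -0.9]
grip_width: 0.0243
gripper_force: 49.5
```

```bash
python3 d.py; python3 -c "
from h import *
print(jq(r.get_obs()['tcp_pos']).round(1))"
```

```text
t 30.08 pos [ 0.4871 -0.3144  0.0244] yaw 64.77 zax [ 0.  0. -1.] F [ 0.1 -0.2 -0.9] w 0.0243
[31.4 42.5 24.4]
```

Call:
arm_command(
  rows=[
    {"fingers":-1,"x":-0.002,"y":0,"z":0,"ax":0,"ay":0,"az":0},
    {"fingers":-1,"x":-0.002,"y":0,"z":0,"ax":0,"ay":0,"az":0},
    {"fingers":-1,"x":0,"y":0,"z":0,"ax":0,"ay":0,"az":0},
    {"fingers":-1,"x":0,"y":0,"z":0,"ax":0,"ay":0,"az":0},
  ],
)

```text
clock: 30.42
tcp_pos: [0.4853, -0.3182, 0.0244]
orientation: [2.653, 1.682, -0.0]
contact_force: [0.4, 0.3, -1.1]
grip_width: 0.0242
gripper_force: 49.5
```

Call:
arm_command(
  rows=[
    {"fingers":-1,"x":-0.002,"y":0,"z":0,"ax":0,"ay":0,"az":0},
    {"fingers":-1,"x":0,"y":0,"z":0,"ax":0,"ay":0,"az":0},
    {"fingers":-1,"x":0,"y":0,"z":0,"ax":0,"ay":0,"az":0},
  ],
)

```text
clock: 30.67
tcp_pos: [0.4846, -0.3199, 0.0245]
orientation: [2.653, 1.683, 0.0]
contact_force: [0.6, -0.4, -0.8]
grip_width: 0.0239
gripper_force: 49.6
```

Call:
arm_command(
  rows=[
    {"fingers":-1,"x":-0.0015,"y":0,"z":0,"ax":0,"ay":0,"az":0},
    {"fingers":-1,"x":0,"y":0,"z":0,"ax":0,"ay":0,"az":0},
    {"fingers":-1,"x":0,"y":0,"z":0,"ax":0,"ay":0,"az":0},
  ],
)

```text
clock: 30.92
tcp_pos: [0.484, -0.3211, 0.0244]
orientation: [2.653, 1.683, 0.0]
contact_force: [0.3, -0.3, -1.2]
grip_width: 0.0241
gripper_force: 49.6
```

Call:
arm_command(
  rows=[
    {"fingers":-1,"x":-0.001,"y":0,"z":0,"ax":0,"ay":0,"az":0},
    {"fingers":-1,"x":0,"y":0,"z":0,"ax":0,"ay":0,"az":0},
    {"fingers":-1,"x":0,"y":0,"z":0,"ax":0,"ay":0,"az":0},
  ],
)

```text
clock: 31.17
tcp_pos: [0.484, -0.3212, 0.0244]
orientation: [-2.652, -1.683, -0.001]
contact_force: [1.9, 3.0, 0.9]
grip_width: 0.0239
gripper_force: 49.7
```

Call:
arm_command(
  rows=[
    {"fingers":-1,"x":-0.001,"y":0,"z":0,"ax":0,"ay":0,"az":0},
    {"fingers":-1,"x":0,"y":0,"z":0,"ax":0,"ay":0,"az":0},
    {"fingers":-1,"x":0,"y":0,"z":0,"ax":0,"ay":0,"az":0},
  ],
)

```text
clock: 31.42
tcp_pos: [0.484, -0.3213, 0.0244]
orientation: [-2.65, -1.684, -0.003]
contact_force: [3.2, 5.9, 3.2]
grip_width: 0.0243
gripper_force: 49.9
```

```bash
cat > seat.py <<'E'
from h import *
g=grab("side"); q=jq(pts(g))
m=(q[...,0]>22)&(q[...,0]<48)&(q[...,2]>48)&(q[...,2]<75)&(q[...,1]>21)&(q[...,1]<60); P=q[m]
print("head side",len(P),np.percentile(P,[2,50,98],0).round(1).tolist() if len(P) else "")
m=(q[...,0]>24)&(q[...,0]<44)&(q[...,2]>44)&(q[...,2]<70)&(q[...,1]<-24)&(q[...,1]>-60); P=q[m]
print("nose side",len(P),np.percentile(P,[2,50,98],0).round(1).tolist() if len(P) else "")
g=grab("top"); q=jq(pts(g))
m=(q[...,0]>15)&(q[...,0]<50)&(q[...,2]>50)&(q[...,2]<80)&(q[...,1]>21)&(q[...,1]<60); P=q[m]
print("head top",len(P),np.percentile(P,[2,50,98],0).round(1).tolist() if len(P) else "")
E
python3 seat.py
```

```text
head side 38 [[22.6, 24.5, 59.4], [33.1, 33.6, 66.8], [46.8, 42.4, 73.3]]
nose side 63 [[30.7, -42.0, 54.8], [36.0, -32.5, 59.7], [43.3, -24.8, 64.0]]
head top 0
```

Seated: it stopped under load and the nose protrudes to about −41 mm, against −40.5 expected. Releasing and checking.

Call:
arm_command(
  rows=[
    {"fingers":0,"x":0,"y":0,"z":0,"ax":0,"ay":0,"az":0},
    {"fingers":0,"x":0,"y":0,"z":0,"ax":0,"ay":0,"az":0},
    {"fingers":0,"x":0,"y":0,"z":0,"ax":0,"ay":0,"az":0},
    {"fingers":0,"x":0,"y":0,"z":0,"ax":0,"ay":0,"az":0},
    {"fingers":0,"x":0,"y":0,"z":0,"ax":0,"ay":0,"az":0},
    {"fingers":0,"x":0.001,"y":0,"z":-0.01,"ax":0,"ay":0,"az":0},
    {"fingers":0,"x":0,"y":0,"z":-0.03,"ax":0,"ay":0,"az":0},
    {"fingers":0,"x":0,"y":0,"z":-0.04,"ax":0,"ay":0,"az":0},
    {"fingers":0,"x":0.04,"y":0,"z":-0.01,"ax":0,"ay":0,"az":0},
    {"fingers":0,"x":0.04,"y":0,"z":0,"ax":0,"ay":0,"az":0},
  ],
)

```text
clock: 32.35
tcp_pos: [0.5188, -0.2531, 0.1191]
orientation: [2.653, 1.67, 0.006]
contact_force: [1.1, 0.8, -0.7]
grip_width: 0.0425
gripper_force: 0.0
```

```bash
python3 seat.py
python3 - <<'E'
from h import *
for n in("top","side"): print(n); plates(pts(grab(n)))
E
python3 d.py
```

```text
head side 25 [[23.3, 27.2, 58.3], [33.9, 32.7, 66.4], [44.3, 35.5, 68.1]]
nose side 63 [[30.7, -42.0, 52.2], [35.9, -33.2, 58.6], [42.8, -26.2, 63.1]]
head top 64 [[19.6, 21.6, 52.6], [31.4, 29.9, 63.0], [43.3, 37.4, 70.5]]
top
blob [305 160   7  25 109] (array([691.2, -43.1]), array([65.6, 12. ]), 7.5) [ 0.6901 -0.0433  0.0589]
blob [359 162   6  25 116] (array([ 690.2, -190.2]), array([66.9, 13.1]), 3.4) [ 0.6884 -0.1898  0.0583]
side
blob [409 250  30  15 209] (array([ 692.1, -192.2]), array([68.9, 17.5]), 2.6) [ 0.6891 -0.1943  0.0585]
t 32.55 pos [ 0.5185 -0.248   0.1149] yaw 64.99 zax [ 5.e-04  3.e-04 -1.e+00] F [-0.1  0.3  0.2] w 0.0428
```

The pin is seated: the head's rear face is at 37.5 mm, exactly 19.5 + 18. Next is p2: lug centre (0.691, −0.043), yaw 7.5°, so grip at (0.678, −0.045).

Call:
arm_command(
  rows=[
    {"fingers":1,"x":0,"y":0,"z":0,"ax":0,"ay":0,"az":6.4},
    {"fingers":1,"x":0,"y":0,"z":0,"ax":0,"ay":0,"az":6.4},
    {"fingers":1,"x":0,"y":0,"z":0,"ax":0,"ay":0,"az":6.4},
    {"fingers":1,"x":0,"y":0,"z":0,"ax":0,"ay":0,"az":6.4},
    {"fingers":1,"x":0,"y":0,"z":0,"ax":0,"ay":0,"az":6.4},
    {"fingers":1,"x":0,"y":0,"z":0,"ax":0,"ay":0,"az":6.4},
    {"fingers":1,"x":0,"y":0,"z":0,"ax":0,"ay":0,"az":6.4},
    {"fingers":1,"x":0,"y":0,"z":0,"ax":0,"ay":0,"az":6.4},
    {"fingers":1,"x":0,"y":0,"z":0,"ax":0,"ay":0,"az":6.3},
  ],
  grip_force=70,
)

```text
clock: 33.3
tcp_pos: [0.5165, -0.2513, 0.1147]
orientation: [3.135, 0.187, -0.001]
contact_force: [0.2, 1.0, -0.2]
grip_width: 0.0855
gripper_force: 0.0
```

Call:
arm_command(
  rows=[
    {"fingers":1,"x":0.0264,"y":-0.0258,"z":0.002,"ax":0,"ay":0,"az":0},
    {"fingers":1,"x":0.0264,"y":-0.0258,"z":0.002,"ax":0,"ay":0,"az":0},
    {"fingers":1,"x":0.0264,"y":-0.0258,"z":0.002,"ax":0,"ay":0,"az":0},
    {"fingers":1,"x":0.0264,"y":-0.0258,"z":0.002,"ax":0,"ay":0,"az":0},
    {"fingers":1,"x":0.0264,"y":-0.0258,"z":0.002,"ax":0,"ay":0,"az":0},
    {"fingers":1,"x":0.0264,"y":-0.0258,"z":0.002,"ax":0,"ay":0,"az":0},
    {"fingers":1,"x":0.0264,"y":-0.0258,"z":0.002,"ax":0,"ay":0,"az":0},
    {"fingers":1,"x":0,"y":0,"z":0,"ax":0,"ay":0,"az":0},
    {"fingers":1,"x":0,"y":0,"z":0,"ax":0,"ay":0,"az":0},
    {"fingers":1,"x":0,"y":0,"z":0,"ax":0,"ay":0,"az":0},
  ],
)

```text
clock: 34.13
tcp_pos: [0.6773, -0.0491, 0.1005]
orientation: [3.134, 0.196, -0.001]
contact_force: [0.7, 0.2, -0.1]
grip_width: 0.0856
gripper_force: 0.0
```

```bash
python3 d.py .6783 -.0448 .0135 7.5; python3 -c "
from h import *
print(r.get_obs()['joints'].round(2))
plates(pts(grab('side')))"
```

```text
t 34.13 pos [ 0.6773 -0.0491  0.1005] yaw 7.17 zax [-7.0e-04 -1.6e-03 -1.0e+00] F [ 0.7  0.2 -0.1] w 0.0856
turn az -0.33 shift 0.0015 -0.0042 0.087
[-0.61  0.82  0.95  1.68 -0.75  1.05 -0.86]
blob [379 214  27  13 165] (array([694.1, -47.2]), array([69.6, 17.6]), 4.6) [ 0.6908 -0.048   0.0585]
blob [409 250  30  14 210] (array([ 692.5, -192.2]), array([70.4, 16.6]), 4.0) [ 0.6891 -0.1943  0.0586]
```

Call:
arm_command(
  rows=[
    {"fingers":1,"x":0.0015,"y":-0.004,"z":0.03,"ax":0,"ay":0,"az":0},
    {"fingers":1,"x":0,"y":0,"z":0.03,"ax":0,"ay":0,"az":0},
    {"fingers":1,"x":0,"y":0,"z":0.016,"ax":0,"ay":0,"az":0},
    {"fingers":1,"x":0,"y":0,"z":0.01,"ax":0,"ay":0,"az":0},
    {"fingers":-1,"x":0,"y":0,"z":0,"ax":0,"ay":0,"az":0},
    {"fingers":-1,"x":0,"y":0,"z":0,"ax":0,"ay":0,"az":0},
    {"fingers":-1,"x":0,"y":0,"z":0,"ax":0,"ay":0,"az":0},
    {"fingers":-1,"x":0,"y":0,"z":0,"ax":0,"ay":0,"az":0},
    {"fingers":-1,"x":0,"y":0,"z":0,"ax":0,"ay":0,"az":0},
    {"fingers":-1,"x":0,"y":0,"z":0,"ax":0,"ay":0,"az":0},
  ],
)

```text
clock: 35.02
tcp_pos: [0.6798, -0.0437, 0.0156]
orientation: [3.134, 0.199, 0.003]
contact_force: [-0.0, 1.4, 7.0]
grip_width: 0.012
gripper_force: 15.1
```

Call:
arm_command(
  rows=[
    {"fingers":-1,"x":0,"y":0,"z":0,"ax":0,"ay":0,"az":0},
    {"fingers":-1,"x":0,"y":0,"z":0,"ax":0,"ay":0,"az":0},
    {"fingers":-1,"x":0,"y":0,"z":0,"ax":0,"ay":0,"az":0},
  ],
)

```text
clock: 35.27
tcp_pos: [0.6794, -0.0433, 0.0158]
orientation: [3.135, 0.199, 0.002]
contact_force: [-2.9, 1.3, 6.8]
grip_width: 0.0107
gripper_force: 68.5
```

Call:
arm_command(
  rows=[
    {"fingers":-1,"x":0,"y":0,"z":-0.02,"ax":0,"ay":0,"az":0},
    {"fingers":-1,"x":0,"y":0,"z":-0.035,"ax":0,"ay":0,"az":0},
    {"fingers":-1,"x":0,"y":0,"z":-0.035,"ax":0,"ay":0,"az":0},
    {"fingers":-1,"x":0,"y":0,"z":0,"ax":0,"ay":0,"az":7.15},
    {"fingers":-1,"x":-0.03,"y":-0.019,"z":0,"ax":0,"ay":0,"az":0},
    {"fingers":-1,"x":-0.03,"y":-0.019,"z":0,"ax":0,"ay":0,"az":0},
    {"fingers":-1,"x":-0.03,"y":-0.019,"z":0,"ax":0,"ay":0,"az":0},
    {"fingers":-1,"x":-0.03,"y":-0.019,"z":0,"ax":0,"ay":0,"az":0},
    {"fingers":-1,"x":-0.03,"y":-0.019,"z":0,"ax":0,"ay":0,"az":0},
    {"fingers":-1,"x":-0.029,"y":-0.018,"z":0,"ax":0,"ay":0,"az":0},
  ],
)

```text
clock: 36.1
tcp_pos: [0.497, 0.0708, 0.1037]
orientation: [-3.141, -0.004, 0.003]
contact_force: [0.5, 1.3, -3.9]
grip_width: 0.0108
gripper_force: 70.4
```

Call:
arm_command(
  rows=[
    {"fingers":-1,"x":0,"y":0,"z":0.02,"ax":0,"ay":0,"az":0},
    {"fingers":-1,"x":0,"y":0,"z":0.012,"ax":0,"ay":0,"az":0},
    {"fingers":-1,"x":0,"y":0,"z":0.008,"ax":0,"ay":0,"az":0},
    {"fingers":-1,"x":0,"y":0,"z":0,"ax":0,"ay":0,"az":0},
    {"fingers":-1,"x":0,"y":0,"z":0,"ax":0,"ay":0,"az":0},
  ],
)

```text
clock: 36.52
tcp_pos: [0.4997, 0.0691, 0.0643]
orientation: [3.141, 0.002, -0.001]
contact_force: [-0.4, -0.2, -5.4]
grip_width: 0.0116
gripper_force: 70.3
```

```bash
python3 d.py .4995 .07 .0545 0
```

```text
t 36.52 pos [0.4997 0.0691 0.0643] yaw 0.07 zax [-6.e-04 -4.e-04 -1.e+00] F [-0.4 -0.2 -5.4] w 0.0116
turn az 0.07 shift -0.0002 -0.0009 0.0098
```

Call:
arm_command(
  rows=[
    {"fingers":-1,"x":0,"y":0,"z":0.005,"ax":0,"ay":0,"az":0},
    {"fingers":-1,"x":0,"y":0,"z":0.004,"ax":0,"ay":0,"az":0},
    {"fingers":-1,"x":0,"y":0,"z":0,"ax":0,"ay":0,"az":0},
    {"fingers":-1,"x":0,"y":0,"z":0,"ax":0,"ay":0,"az":0},
  ],
)

```text
clock: 36.85
tcp_pos: [0.4998, 0.0694, 0.0553]
orientation: [3.142, 0.003, -0.0]
contact_force: [-0.3, -0.4, -6.1]
grip_width: 0.0113
gripper_force: 70.3
```

Call:
arm_command(
  rows=[
    {"fingers":-1,"x":0,"y":0,"z":0.0015,"ax":0,"ay":0,"az":0},
    {"fingers":-1,"x":0,"y":0,"z":0,"ax":0,"ay":0,"az":0},
    {"fingers":-1,"x":0,"y":0,"z":0,"ax":0,"ay":0,"az":0},
  ],
)

```text
clock: 37.1
tcp_pos: [0.5, 0.0696, 0.0541]
orientation: [3.142, 0.003, 0.001]
contact_force: [0.4, -0.6, -4.9]
grip_width: 0.0111
gripper_force: 70.6
```

Call:
arm_command(
  rows=[
    {"fingers":-1,"x":0,"y":0,"z":0.001,"ax":0,"ay":0,"az":0},
    {"fingers":-1,"x":0,"y":0,"z":0,"ax":0,"ay":0,"az":0},
    {"fingers":0.5,"x":0,"y":0,"z":0,"ax":0,"ay":0,"az":0},
    {"fingers":0.5,"x":0,"y":0,"z":0,"ax":0,"ay":0,"az":0},
    {"fingers":0.5,"x":0,"y":0,"z":0,"ax":0,"ay":0,"az":0},
    {"fingers":0.5,"x":0,"y":0,"z":0,"ax":0,"ay":0,"az":0},
    {"fingers":0.5,"x":0,"y":0,"z":0,"ax":0,"ay":0,"az":0},
    {"fingers":0.5,"x":0,"y":0,"z":-0.02,"ax":0,"ay":0,"az":0},
    {"fingers":0.5,"x":0,"y":0,"z":-0.03,"ax":0,"ay":0,"az":0},
    {"fingers":-1,"x":0,"y":0,"z":-0.02,"ax":0,"ay":0,"az":0},
  ],
)

```text
clock: 37.93
tcp_pos: [0.5, 0.0692, 0.1244]
orientation: [3.141, 0.002, 0.0]
contact_force: [0.4, 0.4, 0.3]
grip_width: 0.0535
gripper_force: 0.0
```

Call:
arm_command(
  rows=[
    {"fingers":-1,"x":0.0205,"y":-0.02,"z":0,"ax":0,"ay":0,"az":0},
    {"fingers":-1,"x":0.02,"y":-0.0195,"z":0,"ax":0,"ay":0,"az":0},
    {"fingers":-1,"x":0,"y":0,"z":0.03,"ax":0,"ay":0,"az":0},
    {"fingers":-1,"x":0,"y":0,"z":0.025,"ax":0,"ay":0,"az":0},
    {"fingers":-1,"x":0,"y":0,"z":0.015,"ax":0,"ay":0,"az":0},
    {"fingers":-1,"x":0,"y":0,"z":0,"ax":0,"ay":0,"az":0},
    {"fingers":-1,"x":0,"y":0,"z":0,"ax":0,"ay":0,"az":0},
    {"fingers":-1,"x":0,"y":0,"z":0,"ax":0,"ay":0,"az":0},
  ],
)

```text
clock: 38.6
tcp_pos: [0.5408, 0.109, 0.0538]
orientation: [3.142, 0.003, 0.002]
contact_force: [0.5, -0.1, 0.2]
grip_width: -0.0001
gripper_force: 0.0
```

```bash
python3 d.py .54 .109 .042 0
cat > tilt.py <<'E'
from h import *
# plane fit of the base top on the surface plate from the side view (visible -y part), plus lug location
for n in ("side","top"):
    g=grab(n); W=pts(g)
    m=(abs(W[...,0]-.5)<.045)&(W[...,1]>.026)&(W[...,1]<.06)&(W[...,2]>.046)&(W[...,2]<.062)
    P=W[m]
    if len(P)>50:
        A=np.c_[P[:,:2]-[.5,.07],np.ones(len(P))]; c=np.linalg.lstsq(A,P[:,2],rcond=None)[0]; print(n,len(P),"slope x,y",c[:2].round(4),"z0",c[2].round(4))
    m=(W[...,2]>.085)&(W[...,2]<.112)&(W[...,0]>.42)&(W[...,0]<.58)&(W[...,1]<.088)&(W[...,1]>-.03)
    if m.sum()>20: print("lug",rect(W[m]))
E
python3 tilt.py
```

```text
t 38.6 pos [0.5408 0.109  0.0538] yaw 0.1 zax [ 0.0012  0.     -1.    ] F [ 0.5 -0.1  0.2] w -0.0001
turn az 0.1 shift -0.0008 0.0 0.0118
side 315 slope x,y [-0.0277  0.0037] z0 0.0551
lug (array([515.2,  70.5]), array([24.9, 66.8]), 88.4)
top 403 slope x,y [-0.0245 -0.0266] z0 0.0523
lug (array([505.6,  72.1]), array([52.2, 19.7]), 11.6)
```

Call:
arm_command(
  rows=[
    {"fingers":-1,"x":-0.0005,"y":0,"z":0.008,"ax":0,"ay":0,"az":0},
    {"fingers":-1,"x":0,"y":0,"z":0.004,"ax":0,"ay":0,"az":0},
    {"fingers":-1,"x":0,"y":0,"z":0,"ax":0,"ay":0,"az":0},
    {"fingers":-1,"x":0,"y":0,"z":0,"ax":0,"ay":0,"az":0},
  ],
)

```text
clock: 39.03
tcp_pos: [0.5394, 0.1093, 0.0407]
orientation: [3.142, 0.004, -0.001]
contact_force: [1.0, 0.5, 0.8]
grip_width: 0.0005
gripper_force: 0.0
```

Call:
arm_command(
  rows=[
    {"fingers":-1,"x":0,"y":0,"z":0.0012,"ax":0,"ay":0,"az":0},
    {"fingers":-1,"x":0,"y":0,"z":0,"ax":0,"ay":0,"az":0},
    {"fingers":-1,"x":0,"y":0,"z":0,"ax":0,"ay":0,"az":0},
  ],
)

```text
clock: 39.28
tcp_pos: [0.5397, 0.1093, 0.0397]
orientation: [-3.142, -0.004, -0.0]
contact_force: [-0.5, 0.2, -0.5]
grip_width: -0.0001
gripper_force: 0.0
```

Call:
arm_command(
  rows=[
    {"fingers":-1,"x":0,"y":0,"z":0.001,"ax":0,"ay":0,"az":0},
    {"fingers":-1,"x":0,"y":0,"z":0,"ax":0,"ay":0,"az":0},
    {"fingers":-1,"x":0,"y":0,"z":0,"ax":0,"ay":0,"az":0},
  ],
)

```text
clock: 39.53
tcp_pos: [0.5399, 0.1093, 0.039]
orientation: [-3.141, -0.003, -0.001]
contact_force: [0.2, 0.8, 4.7]
grip_width: 0.0001
gripper_force: 2.0
```

Call:
arm_command(
  rows=[
    {"fingers":-1,"x":0,"y":0,"z":0.0005,"ax":0,"ay":0,"az":0},
    {"fingers":-1,"x":0,"y":0,"z":0,"ax":0,"ay":0,"az":0},
    {"fingers":-1,"x":0,"y":0,"z":0,"ax":0,"ay":0,"az":0},
  ],
)

```text
clock: 39.78
tcp_pos: [0.5399, 0.1093, 0.0387]
orientation: [-3.141, -0.003, -0.001]
contact_force: [-1.3, 0.6, 7.3]
grip_width: 0.0
gripper_force: 3.7
```

Call:
arm_command(
  rows=[
    {"fingers":-1,"x":0,"y":0,"z":-0.012,"ax":0,"ay":0,"az":0},
    {"fingers":-1,"x":-0.026,"y":0,"z":0,"ax":0,"ay":0,"az":0},
    {"fingers":-1,"x":-0.026,"y":0,"z":0,"ax":0,"ay":0,"az":0},
    {"fingers":-1,"x":-0.026,"y":0,"z":0,"ax":0,"ay":0,"az":0},
    {"fingers":-1,"x":0,"y":0,"z":0,"ax":0,"ay":0,"az":0},
    {"fingers":-1,"x":0,"y":0,"z":0.005,"ax":0,"ay":0,"az":0},
    {"fingers":-1,"x":0,"y":0,"z":0.003,"ax":0,"ay":0,"az":0},
    {"fingers":-1,"x":0,"y":0,"z":0,"ax":0,"ay":0,"az":0},
    {"fingers":-1,"x":0,"y":0,"z":0,"ax":0,"ay":0,"az":0},
  ],
)

```text
clock: 40.53
tcp_pos: [0.4626, 0.109, 0.0421]
orientation: [3.141, 0.004, 0.001]
contact_force: [0.1, -0.5, 0.4]
grip_width: 0.0003
gripper_force: 0.0
```

Call:
arm_command(
  rows=[
    {"fingers":-1,"x":0,"y":0,"z":0.0015,"ax":0,"ay":0,"az":0},
    {"fingers":-1,"x":0,"y":0,"z":0,"ax":0,"ay":0,"az":0},
    {"fingers":-1,"x":0,"y":0,"z":0,"ax":0,"ay":0,"az":0},
  ],
)

```text
clock: 40.78
tcp_pos: [0.4626, 0.1089, 0.0412]
orientation: [-3.141, -0.003, -0.002]
contact_force: [-0.7, -0.7, 7.0]
grip_width: 0.0002
gripper_force: 3.6
```

Call:
arm_command(
  rows=[
    {"fingers":-1,"x":0,"y":0,"z":-0.012,"ax":0,"ay":0,"az":0},
    {"fingers":-1,"x":0,"y":0.026,"z":0,"ax":0,"ay":0,"az":0},
    {"fingers":-1,"x":0,"y":0.026,"z":0,"ax":0,"ay":0,"az":0},
    {"fingers":-1,"x":0,"y":0.026,"z":0,"ax":0,"ay":0,"az":0},
    {"fingers":-1,"x":0,"y":0,"z":0,"ax":0,"ay":0,"az":0},
    {"fingers":-1,"x":0,"y":0,"z":0.005,"ax":0,"ay":0,"az":0},
    {"fingers":-1,"x":0,"y":0,"z":0.003,"ax":0,"ay":0,"az":0},
    {"fingers":-1,"x":0,"y":0,"z":0.001,"ax":0,"ay":0,"az":0},
    {"fingers":-1,"x":0,"y":0,"z":0,"ax":0,"ay":0,"az":0},
    {"fingers":-1,"x":0,"y":0,"z":0,"ax":0,"ay":0,"az":0},
  ],
)

```text
clock: 41.62
tcp_pos: [0.4618, 0.0319, 0.0434]
orientation: [3.142, 0.006, -0.001]
contact_force: [-0.3, -0.2, -0.1]
grip_width: 0.0
gripper_force: 0.1
```

Call:
arm_command(
  rows=[
    {"fingers":-1,"x":0,"y":0,"z":0.001,"ax":0,"ay":0,"az":0},
    {"fingers":-1,"x":0,"y":0,"z":0.001,"ax":0,"ay":0,"az":0},
    {"fingers":-1,"x":0,"y":0,"z":0,"ax":0,"ay":0,"az":0},
    {"fingers":-1,"x":0,"y":0,"z":0,"ax":0,"ay":0,"az":0},
  ],
)

```text
clock: 41.95
tcp_pos: [0.4618, 0.0313, 0.0417]
orientation: [-3.142, -0.004, 0.0]
contact_force: [0.4, 0.6, 0.5]
grip_width: -0.0001
gripper_force: 0.1
```

Call:
arm_command(
  rows=[
    {"fingers":-1,"x":0,"y":0,"z":0.001,"ax":0,"ay":0,"az":0},
    {"fingers":-1,"x":0,"y":0,"z":0,"ax":0,"ay":0,"az":0},
    {"fingers":-1,"x":0,"y":0,"z":0,"ax":0,"ay":0,"az":0},
  ],
)

```text
clock: 42.2
tcp_pos: [0.4618, 0.0311, 0.0407]
orientation: [-3.142, -0.004, -0.0]
contact_force: [-0.6, -0.3, 0.1]
grip_width: 0.0001
gripper_force: 0.1
```

Call:
arm_command(
  rows=[
    {"fingers":-1,"x":0,"y":0,"z":0.001,"ax":0,"ay":0,"az":0},
    {"fingers":-1,"x":0,"y":0,"z":0.001,"ax":0,"ay":0,"az":0},
    {"fingers":-1,"x":0,"y":0,"z":0,"ax":0,"ay":0,"az":0},
    {"fingers":-1,"x":0,"y":0,"z":0,"ax":0,"ay":0,"az":0},
  ],
)

```text
clock: 42.53
tcp_pos: [0.4619, 0.031, 0.0389]
orientation: [-3.141, -0.003, -0.0]
contact_force: [-1.4, 0.2, 5.7]
grip_width: -0.0001
gripper_force: 2.7
```

Call:
arm_command(
  rows=[
    {"fingers":-1,"x":0,"y":0,"z":0.0008,"ax":0,"ay":0,"az":0},
    {"fingers":-1,"x":0,"y":0,"z":0,"ax":0,"ay":0,"az":0},
    {"fingers":-1,"x":0,"y":0,"z":0,"ax":0,"ay":0,"az":0},
  ],
)

```text
clock: 42.78
tcp_pos: [0.462, 0.031, 0.0385]
orientation: [-3.141, -0.003, -0.0]
contact_force: [-4.5, 0.3, 13.2]
grip_width: 0.0001
gripper_force: 6.8
```

```bash
python3 tilt.py
```

```text
side 266 slope x,y [0.0355 0.0811] z0 0.0553
lug (array([497.2,  30.6]), array([89.2, 93.3]), 88.4)
```

Corner 3 went down from about 0.044 to 0.0387 under almost no force, so p2 rocks. Corner 4 completes the round.

Call:
arm_command(
  rows=[
    {"fingers":-1,"x":0,"y":0,"z":-0.013,"ax":0,"ay":0,"az":0},
    {"fingers":-1,"x":0.026,"y":0,"z":0,"ax":0,"ay":0,"az":0},
    {"fingers":-1,"x":0.026,"y":0,"z":0,"ax":0,"ay":0,"az":0},
    {"fingers":-1,"x":0.026,"y":0,"z":0,"ax":0,"ay":0,"az":0},
    {"fingers":-1,"x":0,"y":0,"z":0,"ax":0,"ay":0,"az":0},
    {"fingers":-1,"x":0,"y":0,"z":0.005,"ax":0,"ay":0,"az":0},
    {"fingers":-1,"x":0,"y":0,"z":0.0035,"ax":0,"ay":0,"az":0},
    {"fingers":-1,"x":0,"y":0,"z":0,"ax":0,"ay":0,"az":0},
    {"fingers":-1,"x":0,"y":0,"z":0,"ax":0,"ay":0,"az":0},
  ],
)

```text
clock: 43.63
tcp_pos: [0.5384, 0.0312, 0.0419]
orientation: [-3.141, -0.003, 0.003]
contact_force: [-0.1, 0.3, -0.5]
grip_width: -0.0002
gripper_force: 0.0
```

Call:
arm_command(
  rows=[
    {"fingers":-1,"x":0,"y":0,"z":0.0015,"ax":0,"ay":0,"az":0},
    {"fingers":-1,"x":0,"y":0,"z":0,"ax":0,"ay":0,"az":0},
    {"fingers":-1,"x":0,"y":0,"z":0,"ax":0,"ay":0,"az":0},
  ],
)

```text
clock: 43.88
tcp_pos: [0.5388, 0.0312, 0.0412]
orientation: [-3.141, -0.003, 0.002]
contact_force: [-2.4, 0.0, 8.0]
grip_width: -0.0001
gripper_force: 3.7
```

Call:
arm_command(
  rows=[
    {"fingers":-1,"x":0,"y":0,"z":-0.035,"ax":0,"ay":0,"az":0},
    {"fingers":0.3,"x":0,"y":0,"z":-0.035,"ax":0,"ay":0,"az":0},
    {"fingers":0.3,"x":-0.0195,"y":-0.0195,"z":0,"ax":0,"ay":0,"az":0},
    {"fingers":0.3,"x":-0.0195,"y":-0.0195,"z":0,"ax":0,"ay":0,"az":0},
    {"fingers":0.3,"x":0,"y":0,"z":0,"ax":0,"ay":0,"az":0},
    {"fingers":0.3,"x":0,"y":0,"z":0,"ax":0,"ay":0,"az":0},
    {"fingers":0.3,"x":0,"y":0,"z":0,"ax":0,"ay":0,"az":0},
  ],
)

```text
clock: 44.47
tcp_pos: [0.5006, 0.0703, 0.1109]
orientation: [-3.141, -0.004, -0.0]
contact_force: [-0.4, -0.9, -0.4]
grip_width: 0.0555
gripper_force: 0.0
```

Call:
arm_command(
  rows=[
    {"fingers":0.3,"x":0,"y":0,"z":0.03,"ax":0,"ay":0,"az":0},
    {"fingers":0.3,"x":0,"y":0,"z":0.017,"ax":0,"ay":0,"az":0},
    {"fingers":0.3,"x":0,"y":0,"z":0.01,"ax":0,"ay":0,"az":0},
    {"fingers":-1,"x":0,"y":0,"z":0,"ax":0,"ay":0,"az":0},
    {"fingers":-1,"x":0,"y":0,"z":0,"ax":0,"ay":0,"az":0},
    {"fingers":-1,"x":0,"y":0,"z":0,"ax":0,"ay":0,"az":0},
    {"fingers":-1,"x":0,"y":0,"z":0,"ax":0,"ay":0,"az":0},
    {"fingers":-1,"x":0,"y":0,"z":0,"ax":0,"ay":0,"az":0},
    {"fingers":-1,"x":0,"y":0,"z":0,"ax":0,"ay":0,"az":0},
    {"fingers":-1,"x":0,"y":0,"z":0,"ax":0,"ay":0,"az":0},
  ],
)

```text
clock: 45.3
tcp_pos: [0.5017, 0.0695, 0.0548]
orientation: [3.141, 0.003, 0.004]
contact_force: [-0.6, -2.4, 5.2]
grip_width: 0.0106
gripper_force: 69.2
```

Call:
arm_command(
  rows=[
    {"fingers":-1,"x":0,"y":0,"z":0,"ax":0,"ay":0,"az":0},
    {"fingers":-1,"x":0,"y":0,"z":-0.02,"ax":0,"ay":0,"az":0},
    {"fingers":-1,"x":0,"y":0,"z":-0.035,"ax":0,"ay":0,"az":0},
    {"fingers":-1,"x":0.005,"y":-0.039,"z":0,"ax":0,"ay":0,"az":0},
    {"fingers":-1,"x":0.005,"y":-0.039,"z":0,"ax":0,"ay":0,"az":0},
    {"fingers":-1,"x":0.005,"y":-0.039,"z":0,"ax":0,"ay":0,"az":0},
    {"fingers":-1,"x":0.005,"y":-0.039,"z":0,"ax":0,"ay":0,"az":0},
    {"fingers":-1,"x":0.005,"y":-0.039,"z":0,"ax":0,"ay":0,"az":0},
    {"fingers":-1,"x":0.005,"y":-0.039,"z":0,"ax":0,"ay":0,"az":0},
  ],
)

```text
clock: 46.05
tcp_pos: [0.5286, 0.3069, 0.108]
orientation: [3.142, 0.006, -0.004]
contact_force: [0.9, -1.8, -6.3]
grip_width: 0.0114
gripper_force: 69.4
```

```bash
python3 d.py .531 .305 .03 0
python3 - <<'E'
from h import *
g=grab("side"); W=pts(g); m=(W[...,2]>.07)&(W[...,2]<.12)&(abs(W[...,0]-.53)<.1)&(W[...,1]>.22)&(W[...,1]<.38); P=W[m]; print(len(P),np.percentile(P,[2,50,98],0).round(3).tolist())
E
```

```text
t 46.05 pos [0.5286 0.3069 0.108 ] yaw 0.2 zax [-2.5e-03 -1.0e-04 -1.0e+00] F [ 0.9 -1.8 -6.3] w 0.0114
turn az 0.2 shift 0.0024 0.0019 0.078
648 [[0.478, 0.253, 0.1], [0.518, 0.289, 0.107], [0.575, 0.351, 0.118]]
```

Call:
arm_command(
  rows=[
    {"fingers":-1,"x":0.001,"y":0.002,"z":0.03,"ax":0,"ay":0,"az":0},
    {"fingers":-1,"x":0,"y":0,"z":0.03,"ax":0,"ay":0,"az":0},
    {"fingers":-1,"x":0,"y":0,"z":0.015,"ax":0,"ay":0,"az":0},
    {"fingers":-1,"x":0,"y":0,"z":0.008,"ax":0,"ay":0,"az":0},
    {"fingers":-1,"x":0,"y":0,"z":0.004,"ax":0,"ay":0,"az":0},
    {"fingers":-1,"x":0,"y":0,"z":0,"ax":0,"ay":0,"az":0},
    {"fingers":-1,"x":0,"y":0,"z":0,"ax":0,"ay":0,"az":0},
  ],
)

```text
clock: 46.68
tcp_pos: [0.532, 0.3023, 0.023]
orientation: [-3.141, -0.003, -0.002]
contact_force: [0.3, -0.3, -5.2]
grip_width: 0.0109
gripper_force: 69.8
```

Call:
arm_command(
  rows=[
    {"fingers":-1,"x":0,"y":0,"z":0.002,"ax":0,"ay":0,"az":0},
    {"fingers":-1,"x":0,"y":0,"z":0,"ax":0,"ay":0,"az":0},
    {"fingers":-1,"x":0,"y":0,"z":0,"ax":0,"ay":0,"az":0},
  ],
)

```text
clock: 46.93
tcp_pos: [0.5315, 0.3026, 0.0206]
orientation: [-3.141, -0.004, -0.001]
contact_force: [-0.7, 0.4, -5.9]
grip_width: 0.011
gripper_force: 69.9
```

Another 1.5–2 mm, then release (partly open), rise, and look for the last plate.

Call:
arm_command(
  rows=[
    {"fingers":-1,"x":0,"y":0,"z":0.001,"ax":0,"ay":0,"az":0},
    {"fingers":-1,"x":0,"y":0,"z":0.001,"ax":0,"ay":0,"az":0},
    {"fingers":-1,"x":0,"y":0,"z":0,"ax":0,"ay":0,"az":0},
    {"fingers":-1,"x":0,"y":0,"z":0,"ax":0,"ay":0,"az":0},
  ],
)

```text
clock: 47.27
tcp_pos: [0.5316, 0.3028, 0.0189]
orientation: [-3.14, -0.004, -0.001]
contact_force: [-4.3, 1.2, 5.1]
grip_width: 0.011
gripper_force: 71.4
```

Call:
arm_command(
  rows=[
    {"fingers":0,"x":0,"y":0,"z":0,"ax":0,"ay":0,"az":0},
    {"fingers":0,"x":0,"y":0,"z":0,"ax":0,"ay":0,"az":0},
    {"fingers":0,"x":0,"y":0,"z":0,"ax":0,"ay":0,"az":0},
    {"fingers":0,"x":0,"y":0,"z":0,"ax":0,"ay":0,"az":0},
    {"fingers":0,"x":0,"y":0,"z":0,"ax":0,"ay":0,"az":0},
    {"fingers":0,"x":0,"y":0,"z":-0.02,"ax":0,"ay":0,"az":0},
    {"fingers":0,"x":0,"y":0,"z":-0.035,"ax":0,"ay":0,"az":0},
    {"fingers":0,"x":0,"y":0,"z":-0.035,"ax":0,"ay":0,"az":0},
    {"fingers":0,"x":0,"y":0.04,"z":0,"ax":0,"ay":0,"az":0},
    {"fingers":0,"x":0,"y":0.04,"z":0,"ax":0,"ay":0,"az":0},
  ],
)

```text
clock: 48.1
tcp_pos: [0.5328, 0.2243, 0.1097]
orientation: [-3.14, -0.013, -0.006]
contact_force: [0.2, -2.8, -1.1]
grip_width: 0.0426
gripper_force: 0.0
```

```bash
cat > tray.py <<'E'
from h import *
g=grab("side"); W=pts(g)
m=(W[...,2]>.045)&(W[...,2]<.075)&(W[...,0]>.35)&(W[...,0]<.6)&(W[...,1]>.23)&(W[...,1]<.38)
n,l,s,c=cv2.connectedComponentsWithStats(m.astype(np.uint8))
for i in range(1,n):
    if s[i,4]>30: P=W[l==i]; print("tray lug",rect(P),np.percentile(P[:,2],95).round(4))
m=(W[...,2]>.008)&(W[...,2]<.03)&(W[...,0]>.37)&(W[...,0]<.58)&(W[...,1]>.25)&(W[...,1]<.36)
P=W[m]; print("tray base",len(P),np.percentile(P,[2,50,98],0).round(3).tolist())
for k in("top","side"): print(k); plates(pts(grab(k)))
E
python3 tray.py; python3 d.py
```

```text
tray lug (array([546.3, 300.4]), array([22.7, 66.8]), 85.6) 0.0637
tray base 462 [[0.482, 0.262, 0.014], [0.517, 0.293, 0.019], [0.576, 0.349, 0.029]]
top
blob [359 162   6  25 116] (array([ 690.4, -189.8]), array([67.7, 12.8]), 3.1) [ 0.6883 -0.1898  0.0586]
side
blob [409 250  30  14 206] (array([ 692.4, -193. ]), array([67.7, 17.8]), 2.9) [ 0.6898 -0.1939  0.0582]
t 48.25 pos [0.5315 0.2184 0.1086] yaw -0.25 zax [ 4.e-04 -0.e+00 -1.e+00] F [ 0.1  1.4 -0.6] w 0.0428
```

Call:
arm_command(
  rows=[
    {"fingers":1,"x":0,"y":0,"z":0,"ax":0,"ay":0,"az":-3.4},
    {"fingers":1,"x":0.0112,"y":0.0378,"z":0,"ax":0,"ay":0,"az":0},
    {"fingers":1,"x":0.0112,"y":0.0378,"z":0,"ax":0,"ay":0,"az":0},
    {"fingers":1,"x":0.0112,"y":0.0378,"z":0,"ax":0,"ay":0,"az":0},
    {"fingers":1,"x":0.0112,"y":0.0378,"z":0,"ax":0,"ay":0,"az":0},
    {"fingers":1,"x":0.0112,"y":0.0378,"z":0,"ax":0,"ay":0,"az":0},
    {"fingers":1,"x":0.0112,"y":0.0378,"z":0,"ax":0,"ay":0,"az":0},
    {"fingers":1,"x":0.0112,"y":0.0378,"z":0,"ax":0,"ay":0,"az":0},
    {"fingers":1,"x":0.0112,"y":0.0378,"z":0,"ax":0,"ay":0,"az":0},
    {"fingers":1,"x":0.0112,"y":0.0378,"z":0,"ax":0,"ay":0,"az":0},
  ],
)

```text
clock: 49.08
tcp_pos: [0.6538, -0.1117, 0.1073]
orientation: [-3.139, -0.099, 0.001]
contact_force: [1.1, -0.4, 0.1]
grip_width: 0.0851
gripper_force: 0.0
```

Call:
arm_command(
  rows=[
    {"fingers":1,"x":0.0112,"y":0.0378,"z":0,"ax":0,"ay":0,"az":0},
    {"fingers":1,"x":0.0112,"y":0.0378,"z":0,"ax":0,"ay":0,"az":0},
    {"fingers":1,"x":0,"y":0,"z":0,"ax":0,"ay":0,"az":0},
    {"fingers":1,"x":0,"y":0,"z":0,"ax":0,"ay":0,"az":0},
    {"fingers":1,"x":0,"y":0,"z":0,"ax":0,"ay":0,"az":0},
  ],
)

```text
clock: 49.5
tcp_pos: [0.6801, -0.1841, 0.1071]
orientation: [-3.139, -0.098, 0.001]
contact_force: [0.2, -0.6, -1.0]
grip_width: 0.0853
gripper_force: 0.0
```

```bash
python3 d.py .6773 -.1905 .0135 3.2; python3 -c "
from h import *
print(r.get_obs()['joints'].round(2))
plates(pts(grab('side')))"
```

```text
t 49.5 pos [ 0.6801 -0.1841  0.1071] yaw 3.56 zax [-9.0e-04  1.1e-03 -1.0e+00] F [ 0.2 -0.6 -1. ] w 0.0853
turn az 0.36 shift -0.0032 0.0062 0.0936
[-0.39  0.84  0.94  1.61 -0.75  1.09 -0.75]
blob [409 250  30  15 211] (array([ 691.7, -193. ]), array([67.4, 17.6]), 0.3) [ 0.6889 -0.1945  0.0586]
```

Call:
arm_command(
  rows=[
    {"fingers":1,"x":-0.003,"y":0.006,"z":0.03,"ax":0,"ay":0,"az":0},
    {"fingers":1,"x":0,"y":0,"z":0.03,"ax":0,"ay":0,"az":0},
    {"fingers":1,"x":0,"y":0,"z":0.022,"ax":0,"ay":0,"az":0},
    {"fingers":1,"x":0,"y":0,"z":0.0105,"ax":0,"ay":0,"az":0},
    {"fingers":-1,"x":0,"y":0,"z":0,"ax":0,"ay":0,"az":0},
    {"fingers":-1,"x":0,"y":0,"z":0,"ax":0,"ay":0,"az":0},
    {"fingers":-1,"x":0,"y":0,"z":0,"ax":0,"ay":0,"az":0},
    {"fingers":-1,"x":0,"y":0,"z":0,"ax":0,"ay":0,"az":0},
    {"fingers":-1,"x":0,"y":0,"z":0,"ax":0,"ay":0,"az":0},
    {"fingers":-1,"x":0,"y":0,"z":0,"ax":0,"ay":0,"az":0},
  ],
)

```text
clock: 50.38
tcp_pos: [0.6779, -0.1913, 0.0165]
orientation: [-3.14, -0.097, -0.002]
contact_force: [-1.8, 3.6, 7.3]
grip_width: 0.0125
gripper_force: 15.8
```

Call:
arm_command(
  rows=[
    {"fingers":-1,"x":0,"y":0,"z":0,"ax":0,"ay":0,"az":0},
    {"fingers":-1,"x":0,"y":0,"z":0,"ax":0,"ay":0,"az":0},
    {"fingers":-1,"x":0,"y":0,"z":0,"ax":0,"ay":0,"az":0},
  ],
)

```text
clock: 50.63
tcp_pos: [0.678, -0.1922, 0.0167]
orientation: [3.139, 0.096, 0.003]
contact_force: [-0.7, -1.5, 6.6]
grip_width: 0.0114
gripper_force: 68.4
```

Call:
arm_command(
  rows=[
    {"fingers":-1,"x":0,"y":0,"z":-0.02,"ax":0,"ay":0,"az":0},
    {"fingers":-1,"x":0,"y":0,"z":-0.035,"ax":0,"ay":0,"az":0},
    {"fingers":-1,"x":0,"y":0,"z":-0.035,"ax":0,"ay":0,"az":3.5},
    {"fingers":-1,"x":-0.0223,"y":-0.0328,"z":0,"ax":0,"ay":0,"az":0},
    {"fingers":-1,"x":-0.0223,"y":-0.0328,"z":0,"ax":0,"ay":0,"az":0},
    {"fingers":-1,"x":-0.0223,"y":-0.0328,"z":0,"ax":0,"ay":0,"az":0},
    {"fingers":-1,"x":-0.0223,"y":-0.0328,"z":0,"ax":0,"ay":0,"az":0},
    {"fingers":-1,"x":-0.0223,"y":-0.0328,"z":0,"ax":0,"ay":0,"az":0},
    {"fingers":-1,"x":-0.0223,"y":-0.0328,"z":0,"ax":0,"ay":0,"az":0},
    {"fingers":-1,"x":-0.0223,"y":-0.0328,"z":0,"ax":0,"ay":0,"az":0},
  ],
)

```text
clock: 51.47
tcp_pos: [0.5189, 0.0398, 0.1047]
orientation: [-3.141, -0.001, 0.003]
contact_force: [1.9, 0.1, -4.2]
grip_width: 0.0111
gripper_force: 69.3
```

Call:
arm_command(
  rows=[
    {"fingers":-1,"x":-0.0223,"y":-0.0328,"z":0,"ax":0,"ay":0,"az":0},
    {"fingers":-1,"x":0,"y":0,"z":0.02,"ax":0,"ay":0,"az":0},
    {"fingers":-1,"x":0,"y":0,"z":0.012,"ax":0,"ay":0,"az":0},
    {"fingers":-1,"x":0,"y":0,"z":0.008,"ax":0,"ay":0,"az":0},
    {"fingers":-1,"x":0,"y":0,"z":0,"ax":0,"ay":0,"az":0},
    {"fingers":-1,"x":0,"y":0,"z":0,"ax":0,"ay":0,"az":0},
    {"fingers":-1,"x":0,"y":0,"z":0,"ax":0,"ay":0,"az":0},
  ],
)

```text
clock: 52.05
tcp_pos: [0.4994, 0.0699, 0.0659]
orientation: [3.141, -0.002, 0.001]
contact_force: [0.1, 0.2, -3.9]
grip_width: 0.0111
gripper_force: 69.4
```

```bash
python3 d.py .4995 .07 .0545 0
```

```text
t 52.05 pos [0.4994 0.0699 0.0659] yaw -0.09 zax [ 7.e-04 -2.e-04 -1.e+00] F [ 0.1  0.2 -3.9] w 0.0111
turn az -0.09 shift 0.0001 -0.0001 0.0114
```

Call:
arm_command(
  rows=[
    {"fingers":-1,"x":0,"y":0,"z":0.006,"ax":0,"ay":0,"az":0},
    {"fingers":-1,"x":0,"y":0,"z":0.004,"ax":0,"ay":0,"az":0},
    {"fingers":-1,"x":0,"y":0,"z":0,"ax":0,"ay":0,"az":0},
    {"fingers":-1,"x":0,"y":0,"z":0,"ax":0,"ay":0,"az":0},
  ],
)

```text
clock: 52.38
tcp_pos: [0.4988, 0.0707, 0.0553]
orientation: [3.142, -0.0, -0.0]
contact_force: [0.3, 0.1, -4.8]
grip_width: 0.0116
gripper_force: 69.6
```

Call:
arm_command(
  rows=[
    {"fingers":-1,"x":0,"y":0,"z":0.0015,"ax":0,"ay":0,"az":0},
    {"fingers":-1,"x":0,"y":0,"z":0,"ax":0,"ay":0,"az":0},
    {"fingers":-1,"x":0,"y":0,"z":0,"ax":0,"ay":0,"az":0},
  ],
)

```text
clock: 52.63
tcp_pos: [0.4989, 0.0706, 0.0544]
orientation: [-3.141, 0.0, -0.0]
contact_force: [-2.3, -1.3, 4.0]
grip_width: 0.0112
gripper_force: 70.9
```

Call:
arm_command(
  rows=[
    {"fingers":0.5,"x":0,"y":0,"z":0,"ax":0,"ay":0,"az":0},
    {"fingers":0.5,"x":0,"y":0,"z":0,"ax":0,"ay":0,"az":0},
    {"fingers":0.5,"x":0,"y":0,"z":0,"ax":0,"ay":0,"az":0},
    {"fingers":0.5,"x":0,"y":0,"z":0,"ax":0,"ay":0,"az":0},
    {"fingers":0.5,"x":0,"y":0,"z":0,"ax":0,"ay":0,"az":0},
    {"fingers":0.5,"x":0,"y":0,"z":-0.02,"ax":0,"ay":0,"az":0},
    {"fingers":0.5,"x":0,"y":0,"z":-0.03,"ax":0,"ay":0,"az":0},
    {"fingers":-1,"x":0,"y":0,"z":-0.02,"ax":0,"ay":0,"az":0},
  ],
)

```text
clock: 53.3
tcp_pos: [0.4991, 0.0705, 0.1254]
orientation: [3.141, -0.0, 0.001]
contact_force: [1.0, 0.1, -1.1]
grip_width: 0.0532
gripper_force: 0.0
```

Call:
arm_command(
  rows=[
    {"fingers":-1,"x":0.0205,"y":-0.0195,"z":0,"ax":0,"ay":0,"az":0},
    {"fingers":-1,"x":0.02,"y":-0.019,"z":0,"ax":0,"ay":0,"az":0},
    {"fingers":-1,"x":0,"y":0,"z":0.03,"ax":0,"ay":0,"az":0},
    {"fingers":-1,"x":0,"y":0,"z":0.025,"ax":0,"ay":0,"az":0},
    {"fingers":-1,"x":0,"y":0,"z":0.015,"ax":0,"ay":0,"az":0},
    {"fingers":-1,"x":0,"y":0,"z":0,"ax":0,"ay":0,"az":0},
    {"fingers":-1,"x":0,"y":0,"z":0,"ax":0,"ay":0,"az":0},
    {"fingers":-1,"x":0,"y":0,"z":0,"ax":0,"ay":0,"az":0},
  ],
)

```text
clock: 53.97
tcp_pos: [0.5399, 0.1092, 0.0548]
orientation: [3.142, 0.0, 0.002]
contact_force: [-0.5, -0.2, 0.5]
grip_width: 0.0001
gripper_force: 0.0
```

```bash
python3 d.py .5395 .109 .042 0; python3 tilt.py
```

```text
t 53.97 pos [0.5399 0.1092 0.0548] yaw 0.01 zax [ 0.0013 -0.     -1.    ] F [-0.5 -0.2  0.5] w 0.0001
turn az 0.01 shift -0.0004 0.0002 0.0128
side 347 slope x,y [-0.0271  0.0833] z0 0.0554
lug (array([514.2,  71.2]), array([69.5, 31.9]), 2.1)
top 395 slope x,y [-0.0279 -0.0025] z0 0.0515
lug (array([505.3,  69.4]), array([53.5, 11.1]), 1.8)
```

Call:
arm_command(
  rows=[
    {"fingers":-1,"x":0,"y":0,"z":0.008,"ax":0,"ay":0,"az":0},
    {"fingers":-1,"x":0,"y":0,"z":0.0045,"ax":0,"ay":0,"az":0},
    {"fingers":-1,"x":0,"y":0,"z":0,"ax":0,"ay":0,"az":0},
    {"fingers":-1,"x":0,"y":0,"z":0,"ax":0,"ay":0,"az":0},
  ],
)

```text
clock: 54.4
tcp_pos: [0.5396, 0.1099, 0.0415]
orientation: [-3.141, -0.001, -0.001]
contact_force: [1.3, 1.3, 3.4]
grip_width: 0.0001
gripper_force: 1.4
```

Call:
arm_command(
  rows=[
    {"fingers":-1,"x":0,"y":0,"z":0.0012,"ax":0,"ay":0,"az":0},
    {"fingers":-1,"x":0,"y":0,"z":0,"ax":0,"ay":0,"az":0},
    {"fingers":-1,"x":0,"y":0,"z":0,"ax":0,"ay":0,"az":0},
  ],
)

```text
clock: 54.65
tcp_pos: [0.5397, 0.1099, 0.041]
orientation: [-3.14, -0.001, -0.001]
contact_force: [-2.5, 0.9, 11.3]
grip_width: 0.0002
gripper_force: 5.7
```

Call:
arm_command(
  rows=[
    {"fingers":-1,"x":0,"y":0,"z":-0.011,"ax":0,"ay":0,"az":0},
    {"fingers":-1,"x":-0.026,"y":0,"z":0,"ax":0,"ay":0,"az":0},
    {"fingers":-1,"x":-0.026,"y":0,"z":0,"ax":0,"ay":0,"az":0},
    {"fingers":-1,"x":-0.026,"y":0,"z":0,"ax":0,"ay":0,"az":0},
    {"fingers":-1,"x":0,"y":0,"z":0,"ax":0,"ay":0,"az":0},
    {"fingers":-1,"x":0,"y":0,"z":0.005,"ax":0,"ay":0,"az":0},
    {"fingers":-1,"x":0,"y":0,"z":0.003,"ax":0,"ay":0,"az":0},
    {"fingers":-1,"x":0,"y":0,"z":0,"ax":0,"ay":0,"az":0},
    {"fingers":-1,"x":0,"y":0,"z":0,"ax":0,"ay":0,"az":0},
  ],
)

```text
clock: 55.4
tcp_pos: [0.4622, 0.1093, 0.0431]
orientation: [3.141, 0.001, 0.001]
contact_force: [-1.0, 0.0, 0.6]
grip_width: -0.0002
gripper_force: 0.1
```

Call:
arm_command(
  rows=[
    {"fingers":-1,"x":0,"y":0,"z":0.001,"ax":0,"ay":0,"az":0},
    {"fingers":-1,"x":0,"y":0,"z":0.001,"ax":0,"ay":0,"az":0},
    {"fingers":-1,"x":0,"y":0,"z":0,"ax":0,"ay":0,"az":0},
    {"fingers":-1,"x":0,"y":0,"z":0,"ax":0,"ay":0,"az":0},
  ],
)

```text
clock: 55.73
tcp_pos: [0.4614, 0.1093, 0.0411]
orientation: [3.141, 0.001, 0.0]
contact_force: [0.8, -0.4, 0.7]
grip_width: -0.0001
gripper_force: 0.1
```

Call:
arm_command(
  rows=[
    {"fingers":-1,"x":0,"y":0,"z":0.001,"ax":0,"ay":0,"az":0},
    {"fingers":-1,"x":0,"y":0,"z":0.0005,"ax":0,"ay":0,"az":0},
    {"fingers":-1,"x":0,"y":0,"z":0,"ax":0,"ay":0,"az":0},
    {"fingers":-1,"x":0,"y":0,"z":0,"ax":0,"ay":0,"az":0},
  ],
)

```text
clock: 56.07
tcp_pos: [0.4612, 0.1095, 0.0397]
orientation: [-3.142, -0.001, 0.0]
contact_force: [-0.3, 0.6, -0.2]
grip_width: -0.0003
gripper_force: 0.1
```

Call:
arm_command(
  rows=[
    {"fingers":-1,"x":0,"y":0,"z":0.001,"ax":0,"ay":0,"az":0},
    {"fingers":-1,"x":0,"y":0,"z":0.0006,"ax":0,"ay":0,"az":0},
    {"fingers":-1,"x":0,"y":0,"z":0,"ax":0,"ay":0,"az":0},
    {"fingers":-1,"x":0,"y":0,"z":0,"ax":0,"ay":0,"az":0},
  ],
)

```text
clock: 56.4
tcp_pos: [0.4614, 0.1096, 0.0387]
orientation: [-3.14, -0.0, 0.0]
contact_force: [-2.4, 0.8, 10.7]
grip_width: 0.0001
gripper_force: 5.5
```

Call:
arm_command(
  rows=[
    {"fingers":-1,"x":0,"y":0,"z":-0.0115,"ax":0,"ay":0,"az":0},
    {"fingers":-1,"x":0,"y":0.026,"z":0,"ax":0,"ay":0,"az":0},
    {"fingers":-1,"x":0,"y":0.026,"z":0,"ax":0,"ay":0,"az":0},
    {"fingers":-1,"x":0,"y":0.026,"z":0,"ax":0,"ay":0,"az":0},
    {"fingers":-1,"x":0,"y":0,"z":0,"ax":0,"ay":0,"az":0},
    {"fingers":-1,"x":0,"y":0,"z":0.005,"ax":0,"ay":0,"az":0},
    {"fingers":-1,"x":0,"y":0,"z":0.0025,"ax":0,"ay":0,"az":0},
    {"fingers":-1,"x":0,"y":0,"z":0,"ax":0,"ay":0,"az":0},
    {"fingers":-1,"x":0,"y":0,"z":0,"ax":0,"ay":0,"az":0},
  ],
)

```text
clock: 57.15
tcp_pos: [0.4612, 0.0323, 0.0417]
orientation: [3.142, 0.003, -0.001]
contact_force: [1.2, -0.6, 0.8]
grip_width: -0.0001
gripper_force: 0.4
```

Call:
arm_command(
  rows=[
    {"fingers":-1,"x":0,"y":0,"z":0.001,"ax":0,"ay":0,"az":0},
    {"fingers":-1,"x":0,"y":0,"z":0,"ax":0,"ay":0,"az":0},
    {"fingers":-1,"x":0,"y":0,"z":0,"ax":0,"ay":0,"az":0},
  ],
)

```text
clock: 57.4
tcp_pos: [0.4613, 0.0323, 0.0413]
orientation: [-3.141, -0.003, 0.001]
contact_force: [-2.3, 0.9, 6.0]
grip_width: -0.0001
gripper_force: 3.3
```

Call:
arm_command(
  rows=[
    {"fingers":-1,"x":0,"y":0,"z":-0.0105,"ax":0,"ay":0,"az":0},
    {"fingers":-1,"x":0.026,"y":0,"z":0,"ax":0,"ay":0,"az":0},
    {"fingers":-1,"x":0.026,"y":0,"z":0,"ax":0,"ay":0,"az":0},
    {"fingers":-1,"x":0.026,"y":0,"z":0,"ax":0,"ay":0,"az":0},
    {"fingers":-1,"x":0,"y":0,"z":0,"ax":0,"ay":0,"az":0},
    {"fingers":-1,"x":0,"y":0,"z":0.005,"ax":0,"ay":0,"az":0},
    {"fingers":-1,"x":0,"y":0,"z":0.003,"ax":0,"ay":0,"az":0},
    {"fingers":-1,"x":0,"y":0,"z":0.002,"ax":0,"ay":0,"az":0},
    {"fingers":-1,"x":0,"y":0,"z":0,"ax":0,"ay":0,"az":0},
    {"fingers":-1,"x":0,"y":0,"z":0,"ax":0,"ay":0,"az":0},
  ],
)

```text
clock: 58.23
tcp_pos: [0.5383, 0.0317, 0.0413]
orientation: [-3.141, -0.001, 0.002]
contact_force: [0.1, -0.8, 0.1]
grip_width: 0.0002
gripper_force: 0.0
```

Call:
arm_command(
  rows=[
    {"fingers":-1,"x":0,"y":0,"z":0.001,"ax":0,"ay":0,"az":0},
    {"fingers":-1,"x":0,"y":0,"z":0.0007,"ax":0,"ay":0,"az":0},
    {"fingers":-1,"x":0,"y":0,"z":0,"ax":0,"ay":0,"az":0},
    {"fingers":-1,"x":0,"y":0,"z":0,"ax":0,"ay":0,"az":0},
  ],
)

```text
clock: 58.57
tcp_pos: [0.5393, 0.0316, 0.0399]
orientation: [-3.141, -0.001, -0.0]
contact_force: [-1.2, -1.1, 0.8]
grip_width: -0.0001
gripper_force: 0.0
```

Call:
arm_command(
  rows=[
    {"fingers":-1,"x":0,"y":0,"z":0.001,"ax":0,"ay":0,"az":0},
    {"fingers":-1,"x":0,"y":0,"z":0.0004,"ax":0,"ay":0,"az":0},
    {"fingers":-1,"x":0,"y":0,"z":0,"ax":0,"ay":0,"az":0},
    {"fingers":-1,"x":0,"y":0,"z":0,"ax":0,"ay":0,"az":0},
  ],
)

```text
clock: 58.9
tcp_pos: [0.5396, 0.0315, 0.0389]
orientation: [-3.141, -0.001, -0.001]
contact_force: [-0.9, 0.7, 5.0]
grip_width: 0.0002
gripper_force: 2.6
```

p3 rocks too: corner 2 dropped about 5–6 mm. A slightly firmer press on corner 4, then regrip.

Call:
arm_command(
  rows=[
    {"fingers":-1,"x":0,"y":0,"z":0.0005,"ax":0,"ay":0,"az":0},
    {"fingers":-1,"x":0,"y":0,"z":0,"ax":0,"ay":0,"az":0},
    {"fingers":-1,"x":0,"y":0,"z":-0.035,"ax":0,"ay":0,"az":0},
    {"fingers":0.3,"x":0,"y":0,"z":-0.037,"ax":0,"ay":0,"az":0},
    {"fingers":0.3,"x":-0.0205,"y":-0.0195,"z":0,"ax":0,"ay":0,"az":0},
    {"fingers":0.3,"x":-0.02,"y":-0.0195,"z":0,"ax":0,"ay":0,"az":0},
    {"fingers":0.3,"x":0,"y":0,"z":0,"ax":0,"ay":0,"az":0},
    {"fingers":0.3,"x":0,"y":0,"z":0,"ax":0,"ay":0,"az":0},
    {"fingers":0.3,"x":0,"y":0,"z":0,"ax":0,"ay":0,"az":0},
  ],
)

```text
clock: 59.65
tcp_pos: [0.4991, 0.0705, 0.1101]
orientation: [3.141, 0.002, 0.001]
contact_force: [-0.4, -0.3, -0.2]
grip_width: 0.0555
gripper_force: 0.0
```

Call:
arm_command(
  rows=[
    {"fingers":0.3,"x":0,"y":0,"z":0.03,"ax":0,"ay":0,"az":0},
    {"fingers":0.3,"x":0,"y":0,"z":0.017,"ax":0,"ay":0,"az":0},
    {"fingers":0.3,"x":0,"y":0,"z":0.009,"ax":0,"ay":0,"az":0},
    {"fingers":-1,"x":0,"y":0,"z":0,"ax":0,"ay":0,"az":0},
    {"fingers":-1,"x":0,"y":0,"z":0,"ax":0,"ay":0,"az":0},
    {"fingers":-1,"x":0,"y":0,"z":0,"ax":0,"ay":0,"az":0},
    {"fingers":-1,"x":0,"y":0,"z":0,"ax":0,"ay":0,"az":0},
    {"fingers":-1,"x":0,"y":0,"z":0,"ax":0,"ay":0,"az":0},
    {"fingers":-1,"x":0,"y":0,"z":0,"ax":0,"ay":0,"az":0},
    {"fingers":-1,"x":0,"y":0,"z":0,"ax":0,"ay":0,"az":0},
  ],
)

```text
clock: 60.48
tcp_pos: [0.4999, 0.0709, 0.0549]
orientation: [-3.141, -0.001, -0.003]
contact_force: [-1.5, 1.1, 6.1]
grip_width: 0.0111
gripper_force: 69.0
```

Call:
arm_command(
  rows=[
    {"fingers":-1,"x":0,"y":0,"z":0,"ax":0,"ay":0,"az":0},
    {"fingers":-1,"x":0,"y":0,"z":-0.02,"ax":0,"ay":0,"az":0},
    {"fingers":-1,"x":0,"y":0,"z":-0.035,"ax":0,"ay":0,"az":0},
    {"fingers":-1,"x":-0.0125,"y":-0.0335,"z":0,"ax":0,"ay":0,"az":0},
    {"fingers":-1,"x":-0.0125,"y":-0.0335,"z":0,"ax":0,"ay":0,"az":0},
    {"fingers":-1,"x":-0.0125,"y":-0.0335,"z":0,"ax":0,"ay":0,"az":0},
    {"fingers":-1,"x":-0.0125,"y":-0.0335,"z":0,"ax":0,"ay":0,"az":0},
    {"fingers":-1,"x":-0.0125,"y":-0.0335,"z":0,"ax":0,"ay":0,"az":0},
    {"fingers":-1,"x":-0.0125,"y":-0.0335,"z":0,"ax":0,"ay":0,"az":0},
    {"fingers":-1,"x":-0.0125,"y":-0.0335,"z":0,"ax":0,"ay":0,"az":0},
  ],
)

```text
clock: 61.32
tcp_pos: [0.4093, 0.3063, 0.1086]
orientation: [3.141, 0.002, -0.002]
contact_force: [1.2, -0.4, -4.7]
grip_width: 0.0111
gripper_force: 69.2
```

Call:
arm_command(
  rows=[
    {"fingers":-1,"x":0,"y":0,"z":0,"ax":0,"ay":0,"az":0},
    {"fingers":-1,"x":0,"y":0,"z":0,"ax":0,"ay":0,"az":0},
    {"fingers":-1,"x":0,"y":0,"z":0,"ax":0,"ay":0,"az":0},
  ],
)

```text
clock: 61.57
tcp_pos: [0.4105, 0.3044, 0.1086]
orientation: [3.14, 0.002, -0.001]
contact_force: [0.2, -1.4, -5.0]
grip_width: 0.0108
gripper_force: 69.7
```

```bash
python3 d.py .411 .303 .0245 0
python3 - <<'E'
from h import *
g=grab("side"); W=pts(g); m=(W[...,2]>.093)&(W[...,2]<.12)&(abs(W[...,0]-.41)<.1)&(W[...,1]>.22)&(W[...,1]<.38); P=W[m]; print(len(P),np.percentile(P,[2,50,98],0).round(3).tolist())
E
```

```text
t 61.57 pos [0.4105 0.3044 0.1086] yaw 0.08 zax [-5.0e-04 -1.3e-03 -1.0e+00] F [ 0.2 -1.4 -5. ] w 0.0108
turn az 0.08 shift 0.0005 0.0014 0.0841
684 [[0.362, 0.251, 0.1], [0.402, 0.286, 0.107], [0.458, 0.348, 0.118]]
```

Call:
arm_command(
  rows=[
    {"fingers":-1,"x":0,"y":0.001,"z":0.03,"ax":0,"ay":0,"az":0},
    {"fingers":-1,"x":0,"y":0,"z":0.03,"ax":0,"ay":0,"az":0},
    {"fingers":-1,"x":0,"y":0,"z":0.015,"ax":0,"ay":0,"az":0},
    {"fingers":-1,"x":0,"y":0,"z":0.008,"ax":0,"ay":0,"az":0},
    {"fingers":-1,"x":0,"y":0,"z":0.004,"ax":0,"ay":0,"az":0},
    {"fingers":-1,"x":0,"y":0,"z":0.001,"ax":0,"ay":0,"az":0},
    {"fingers":-1,"x":0,"y":0,"z":0,"ax":0,"ay":0,"az":0},
    {"fingers":-1,"x":0,"y":0,"z":0,"ax":0,"ay":0,"az":0},
  ],
)

```text
clock: 62.28
tcp_pos: [0.4119, 0.3041, 0.0219]
orientation: [-3.141, -0.0, -0.002]
contact_force: [0.2, 1.5, -5.1]
grip_width: 0.0113
gripper_force: 69.5
```

Call:
arm_command(
  rows=[
    {"fingers":-1,"x":0,"y":0,"z":0.001,"ax":0,"ay":0,"az":0},
    {"fingers":-1,"x":0,"y":0,"z":0.0005,"ax":0,"ay":0,"az":0},
    {"fingers":-1,"x":0,"y":0,"z":0,"ax":0,"ay":0,"az":0},
    {"fingers":-1,"x":0,"y":0,"z":0,"ax":0,"ay":0,"az":0},
  ],
)

```text
clock: 62.62
tcp_pos: [0.4113, 0.3043, 0.0198]
orientation: [-3.141, -0.001, -0.001]
contact_force: [-0.9, 0.2, -4.7]
grip_width: 0.011
gripper_force: 69.9
```

Call:
arm_command(
  rows=[
    {"fingers":-1,"x":0,"y":0,"z":0.001,"ax":0,"ay":0,"az":0},
    {"fingers":-1,"x":0,"y":0,"z":0,"ax":0,"ay":0,"az":0},
    {"fingers":-1,"x":0,"y":0,"z":0,"ax":0,"ay":0,"az":0},
  ],
)

```text
clock: 62.87
tcp_pos: [0.4114, 0.3041, 0.0191]
orientation: [-3.141, -0.001, -0.0]
contact_force: [-3.0, -1.6, 4.9]
grip_width: 0.0111
gripper_force: 71.2
```

Call:
arm_command(
  rows=[
    {"fingers":0,"x":0,"y":0,"z":0,"ax":0,"ay":0,"az":0},
    {"fingers":0,"x":0,"y":0,"z":0,"ax":0,"ay":0,"az":0},
    {"fingers":0,"x":0,"y":0,"z":0,"ax":0,"ay":0,"az":0},
    {"fingers":0,"x":0,"y":0,"z":0,"ax":0,"ay":0,"az":0},
    {"fingers":0,"x":0,"y":0,"z":0,"ax":0,"ay":0,"az":0},
    {"fingers":0,"x":0,"y":0,"z":-0.02,"ax":0,"ay":0,"az":0},
    {"fingers":0,"x":0,"y":0,"z":-0.035,"ax":0,"ay":0,"az":0},
    {"fingers":0,"x":0,"y":0,"z":-0.04,"ax":0,"ay":0,"az":0},
    {"fingers":0,"x":0.02,"y":0.03,"z":-0.01,"ax":0,"ay":0,"az":0},
    {"fingers":0,"x":0.03,"y":0.02,"z":0,"ax":0,"ay":0,"az":0},
  ],
)

```text
clock: 63.7
tcp_pos: [0.4606, 0.2556, 0.1258]
orientation: [-3.139, -0.011, -0.003]
contact_force: [1.1, -0.2, 0.3]
grip_width: 0.0428
gripper_force: 0.0
```

Call:
arm_command(
  rows=[
    {"fingers":0,"x":0.03,"y":0.025,"z":0,"ax":0,"ay":0,"az":0},
    {"fingers":0,"x":0.03,"y":0.025,"z":0,"ax":0,"ay":0,"az":0},
    {"fingers":0,"x":0.03,"y":0.025,"z":0,"ax":0,"ay":0,"az":0},
    {"fingers":0,"x":0,"y":0,"z":0,"ax":0,"ay":0,"az":0},
    {"fingers":0,"x":0,"y":0,"z":0,"ax":0,"ay":0,"az":0},
  ],
)

```text
clock: 64.12
tcp_pos: [0.5528, 0.1759, 0.1238]
orientation: [3.141, -0.008, 0.002]
contact_force: [-0.9, 0.7, -0.4]
grip_width: 0.0428
gripper_force: 0.0
```

```bash
python3 d.py; python3 tray.py; python3 seat.py
python3 - <<'E'
from h import *
g=grab("side"); a=load("side0")["frame"].astype(int); d=(np.abs(g["frame"].astype(int)-a).max(-1)>60).astype(np.uint8)
n,l,s,c=cv2.connectedComponentsWithStats(d)
print([(s[i].tolist()) for i in range(1,n) if s[i,4]>60])
E
```

```text
t 64.12 pos [0.5528 0.1759 0.1238] yaw -0.29 zax [ 1.2e-03 -8.0e-04 -1.0e+00] F [-0.9  0.7 -0.4] w 0.0428
tray lug (array([546. , 301.3]), array([23.1, 66.3]), 87.2) 0.0639
tray lug (array([426.9, 299.8]), array([22.5, 66.1]), 87.2) 0.0643
tray base 895 [[0.373, 0.264, 0.014], [0.482, 0.293, 0.019], [0.575, 0.347, 0.029]]
top
side
head side 24 [[23.4, 26.4, 58.3], [34.0, 32.6, 65.6], [44.6, 38.1, 68.3]]
nose side 68 [[30.7, -42.0, 53.1], [36.1, -33.3, 58.6], [43.2, -24.1, 62.7]]
head top 62 [[20.0, 21.4, 53.3], [30.7, 30.0, 63.3], [44.6, 37.6, 69.3]]
[[113, 0, 29, 4, 101], [116, 4, 31, 67, 1232], [39, 9, 43, 9, 199], [288, 11, 31, 31, 671], [34, 20, 19, 12, 94], [286, 80, 32, 9, 167], [286, 88, 31, 21, 422], [290, 116, 26, 42, 589], [271, 169, 27, 12, 208], [229, 176, 26, 14, 228], [335, 197, 25, 21, 243], [247, 203, 20, 42, 247], [358, 227, 37, 25, 347], [385, 260, 40, 33, 547], [295, 278, 8, 21, 123], [312, 329, 59, 45, 1831], [210, 365, 35, 10, 93], [184, 373, 39, 32, 524]]
```

Both rockers lie flat in the tray, the pin is still seated, and the mat is clear. Handing in.

```bash
python3 -c "
from bench import r
print(r.hand_in())"
```

```text
the job is handed in; nothing more can be done
None
```

The job is handed in: the left plate sat steady on all four feet and is pinned in the jig with the head seated, and the middle and right plates both rocked and lie flat in the scrap tray.

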